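Count, pour and pass on an order of nuts

ROBOT

A 6-joint arm with a two-finger parallel gripper is mounted at the origin on the work surface. World frame = base frame: x ahead of the robot, y to its left, z up, the work surface at z = 0. Lengths are in m, angles in rad, forces in N, time in s.
With the tool pointing down it reaches from about 0.15 to 0.775 m from the base axis. Payload 6.1 kg.
Tool frame: the origin (TCP) lies between the finger pads; the fingertips stand 25 mm ahead of it and the grasp point (between the pads) lies 6 mm ahead of it (tip_reach is the distance from the TCP to the fingertips, in m); z points along the fingers, y is the direction in which the jaws open and shut (so a half turn about z gives the same grasp; the last joint's range is limited). The gripper opens to 85 mm and grips with 20 to 120 N. Pads are 22 mm wide; open, the fingers measure 114 mm over their backs; the gripper's body (76 mm by 85 mm) begins 54 mm behind the grasp point. The pads swing forward as they close: fully open they stand 13 mm farther back than shut.
Start: joints at [1.285, 0.126, -0.04, 1.405, 0, 1.571], TCP at [0.148, 0.504, 0.256] pointing down, gripper open.
Joint ranges: [-2.72, 2.72], [-0.95, 1.95], [-1.27, 1.35], [-1.78, 2.02], [-1.46, 1.47], [-3.14, 3.14]. Speed limits (rad/s): [2.39, 2.39, 3.01, 3.14, 3.14, 3.14].

INTERFACE

Orientations are given as a rotation vector (axis times angle).
In Python, from rig import * gives the robot as it stands.
- The arm moves only by the tool jog_arm, never from a script. Its argument "steps" is a list that holds one entry, the list of rows, each a list of 5 numbers: the shift along the tool's x, y, z in mm, then the turn about the tool's z in degrees, then the gripper's target within -1 to 1 (fully open at 1, half-way at 0, shut at -1). A call has 1 to 5 rows; each row is the pose to reach, as a shift and turn from the pose commanded when the call began, along the tool's axes at that moment; what a row does not reach only later rows make up. A row lasts 1/12 s, in which the tool goes at most 41.7 mm and 7.16 degrees, less where a joint would pass 70% of its speed; a pose out of reach is approached as far as the arm can. A call with a gripper value outside its range is refused whole. The fingers move at their own pace and stop on an object; "newtons" is the grip in N (left out, the last holds). Time passes only in rows, so rows that repeat a pose let the fingers close. It gives the time, the measured TCP pose, the force and the opening at its end, in the units of the state.
- state(): the state, without advancing time (a new reading comes with each control period).
- grab_frame(name): name is "scene" or "top" or "wrist"; returns (picture, depth): 420x560x3 uint8, red, green, blue; 420x560 float32, m along the optical axis (not along the pixel's ray), 0 where there is no reading.
- calibration(name): a dict with "K" (3x3 intrinsics, pixels), "eye" and "rotation" of the camera in the world. Camera axes: x right, y up, looking along -z (the intrinsics and any distortion apply to the point x, -y, -z); pixel columns grow to the right and rows downward; lengths in m; the calibration is good to about 2 mm. A picture is of the moment at which its call begins: read the wrist's pose just before it. calibration takes no time and is no camera call; for the wrist camera it gives the pose at the moment of the call.
- hand_in(): hands the job in, once; it reports no verdict.
The state is a dict: "t": time; "q": joint angles; "dq": joint speeds; "joint_torque": joint torques, N m; "ee_pos": TCP position; "orientation": TCP orientation; "contact_force": force on the tool from outside, world axes, zero at the start; "moment": the same for the moment, N m; "finger_gap": finger opening in m.
Only numpy, scipy, OpenCV 4.12 (cv2) and the standard library are available. Lean on these libraries where they do the work, as an engineer would, in place of code of your own. Each camera call takes 0.05 s, during which the arm holds its last target.

TASK

Make up the order: put every loose hex nut on the bench (four to six of them) into the tip-pan of the counting scale, let the batch settle, and with the wooden tray slid under the pan's mouth push the pan by its handle past its catch and right over, so that all the nuts end up in the tray while the pan is tipped. Then ease the pan back by its handle, never letting it drop, until it clicks home upright, and slide the tray, without lifting it off the bench, until it sits squarely on the dark rubber mat with all the nuts in it. Leave the other goods where they are.

Things in the scene. Friction and masses are not known exactly. Their poses are not given: they have to be found in the camera images.
- pan_pivot (a point): the tip-pan's pivot on the counting scale, 110 mm above the bench, midway along its pin. Axes fixed to the scale: x along the pin (away from the robot at yaw 0), y backwards from the pour (towards the handle), z up. The scale's grey housing reaches y = -22 to +135 mm, x = -170 to +110 mm; its top is 68 mm, the display head at -x 100 mm above the bench
- pan (a joint): tip-pan angle, rad: 0 upright on its rear rest (start), 1.1 fully tipped on the front stop; turns about the pivot's +x: lip goes down, handle rises and swings to -y. A sprung catch holds it: first 0.1 rad takes 5 to 10 N at the handle, free by 0.2. Past about 0.8 it overbalances and stays tipped. Coming back it falls to upright unless held; the catch needs a push through the last 0.2
- pan_floor (a point): middle of the pan's loading area, 30 mm behind and 20 mm above the pivot (130 mm over the bench when upright); turns with the pan: x along the pivot, y to the pan's rear, z normal to the floor. Bare steel scoop, 160 mm wide inside, floor y = -95 mm (open lip) to +89 mm (rear wall); side and rear walls 45 mm above the floor, sides falling to 20 mm at the lip
- pan_handle (a point): middle of the pan's handle, a straight black round bar 12 mm thick and 171 mm long along the pivot's x, carried on two arms at the bar's ends behind the pan's rear wall. 130 mm behind and 90 mm above the pivot when upright (200 mm above the bench); turns with the pan on a radius of 158 mm
- pan_lip (a point): middle of the pan's open front lip, the pouring edge: 65 mm in front of and 20 mm above the pivot when upright; tipped, it is 47 mm in front of and 49 mm below the pivot (61 mm above the bench)
- pour_spot (a point): point on the bench, 125 mm in front of the pivot (pivot axes y = -125 mm), fixed to the scale; a tray centred here and turned like the scale, its grip board away from the scale, catches what the pan pours and stands 8 mm clear of the housing
- tray: loose pale wooden order tray, 190 x 190 mm, 0.3 to 0.5 kg, floor 5 mm thick, walls 8 mm thick and 42 mm high; origin under the centre of its floor, z up. Its wall at the -y end is a grip board 14 mm thick, raised to 85 mm above the bench over its middle 110 mm
- tray_grip (a point): where to take the tray: middle of the raised grip board, 72 mm above the tray's underside (board top 13 mm higher), at tray y = -88 mm; the board is 14 mm thick along the tray's y
- mat: dark square rubber mat 250 x 250 mm let flush into the bench at its right side (nothing to climb); origin at its centre, sides along its x and y
- nut1: large plain steel hex nut lying flat, 36 mm across flats (corners on its x axis and every 60 degrees from it, so flats face 30, 90, 150 degrees), 22 mm high, bore 24 mm, about 0.11 kg; origin at the centre of its underside. Absent in some runs
- nut2: large plain steel hex nut lying flat, 36 mm across flats (corners on its x axis and every 60 degrees from it, so flats face 30, 90, 150 degrees), 22 mm high, bore 24 mm, about 0.11 kg; origin at the centre of its underside. Absent in some runs
- nut3: large plain steel hex nut lying flat, 36 mm across flats (corners on its x axis and every 60 degrees from it, so flats face 30, 90, 150 degrees), 22 mm high, bore 24 mm, about 0.11 kg; origin at the centre of its underside. Absent in some runs
- nut4: large plain steel hex nut lying flat, 36 mm across flats (corners on its x axis and every 60 degrees from it, so flats face 30, 90, 150 degrees), 22 mm high, bore 24 mm, about 0.11 kg; origin at the centre of its underside. Absent in some runs
- nut5: large plain steel hex nut lying flat, 36 mm across flats (corners on its x axis and every 60 degrees from it, so flats face 30, 90, 150 degrees), 22 mm high, bore 24 mm, about 0.11 kg; origin at the centre of its underside. Absent in some runs
- nut6: large plain steel hex nut lying flat, 36 mm across flats (corners on its x axis and every 60 degrees from it, so flats face 30, 90, 150 degrees), 22 mm high, bore 24 mm, about 0.11 kg; origin at the centre of its underside. Absent in some runs
- flange: round dark steel pipe flange with a short collar, 60 mm across, 22 mm high, lying beside the nuts: not part of the order, leave it; origin under its centre
- tin_small: small white-banded paint tin, 76 mm across, 80 mm high, beyond the mat: leave it; origin under its centre
- tape_roll: roll of pale tape lying flat, 100 mm across, 24 mm high: leave it
- brush: paintbrush lying on the bench near the robot, right: leave it
- screwdriver: screwdriver lying beyond the nuts at the left: leave it
- knob_sample: door knob on a dark wooden display stand 90 x 120 mm, 110 mm high, behind the scale: leave it
There are look-alikes about, which are no part of the job. What is shaped like the nut2 but yellow is not meant.

How it is judged:
By the outcome, as a careful person would: the job done as asked, in the order asked, and still so for the second after the job is handed in, with the robot touching nothing.
Of nut1, nut2, nut3, nut4, nut5, nut6 only 4 to 6 are there at a start; the rules pass over those that are not, and their reading is None.
At some moment in a run one of nut1, nut2, nut3, nut4, nut5, nut6, tray may be knocked a few centimetres aside while the robot is not near it.
Once in a run the grip may slacken for a moment while it holds something.
It also fails if it takes over 210 s, if anything falls off the work surface, if the arm or the gripper's body presses on something with over 40 N, if the wrist force passes 120 N, or if a joint passes its speed limit or range.

## Working session

There is one attempt and no reset: what is moved stays moved. The work goes in short steps, Python scripts to look and compute and a tool call to move; the robot and the scene stay as the last step left them, time stands still between calls to the robot, and variables do not carry over. Pictures are saved under pics/ and viewed, and the job is handed in when it is done.

Besides the shell and the picture viewer there is one more tool, called after "Emit:" as name(argument=value, ...) on one line, values as JSON. jog_arm: Moves the arm, as the interface text tells. Its arguments: {"type":"object","properties":{"steps":{"type":"array","items":{"type":"array","items":{"type":"array","items":{"type":"number"}}}},"newtons":{"type":"number"}},"required":["steps"]}

```bash
ls; mkdir -p pics; python3 - <<'E'
from rig import *
import cv2
s=state();print(s)
for n in ["scene","top","wrist"]:
    im,d=grab_frame(n);cv2.imwrite(f"pics/{n}0.png",im[:,:,::-1]);import numpy as np;np.save(f"pics/{n}0d.npy",d)
    c=calibration(n);print(n,c)
E
```

```text
pics
{'t': 0.0, 'q': array([ 1.28501260e+00,  1.26381616e-01, -4.05844342e-02,  1.40537181e+00,
       -9.46878247e-06,  1.57081262e+00]), 'dq': array([ 2.58824113e-04,  2.27961697e-03, -5.03633145e-04,  1.45333520e-05,
        6.00181372e-04, -2.93167660e-05]), 'joint_torque': array([-9.26748835e-04, -4.35915148e+01,  3.52922165e+01,  1.74910272e-02,
       -1.13922629e-04, -1.11579106e-05]), 'ee_pos': array([0.14790722, 0.50337324, 0.25553836]), 'orientation': array([-4.47377208e-01, -3.10936199e+00,  2.39871866e-03]), 'contact_force': array([0.04434342, 0.24215435, 0.47921698]), 'moment': array([-0.03564876, -0.0090904 ,  0.04189435]), 'finger_gap': 0.08496517627559383}
scene {'K': array([[383.75334516,   0.        , 283.301627  ],
       [  0.        , 383.75334516, 212.84937983],
       [  0.        ,   0.        ,   1.        ]]), 'eye': array([ 1.05387059, -0.20661632,  0.97397735]), 'rotation': array([0.53906507, 0.31375274, 1.06784477])}
top {'K': array([[499.98407346,   0.        , 281.72776378],
       [  0.        , 499.98407346, 204.9524918 ],
       [  0.        ,   0.        ,   1.        ]]), 'eye': array([0.3491267 , 0.05510747, 1.32627823]), 'rotation': array([ 0.11830205, -0.12071862, -1.58739202])}
wrist {'K': array([[316.90139266,   0.        , 279.58997031],
       [  0.        , 316.90139266, 210.2644761 ],
       [  0.        ,   0.        ,   1.        ]]), 'eye': array([0.07996056, 0.52422655, 0.37312036]), 'rotation': array([-0.24279951, -0.17935845,  1.27577818])}
```

View pics/scene0.png

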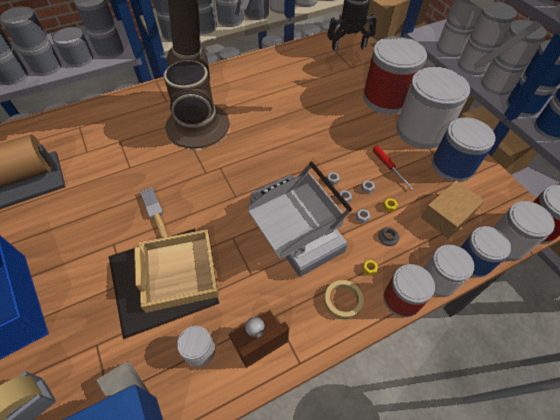

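View pics/top0.png

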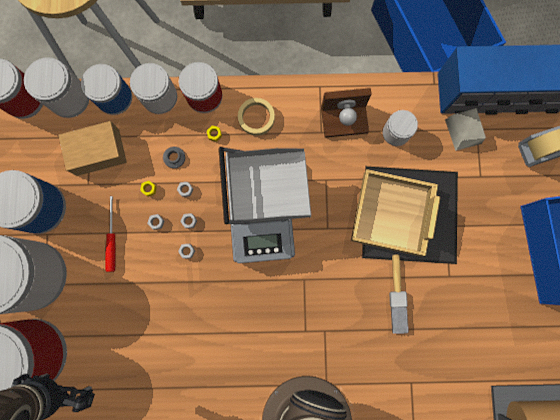

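View pics/wrist0.png

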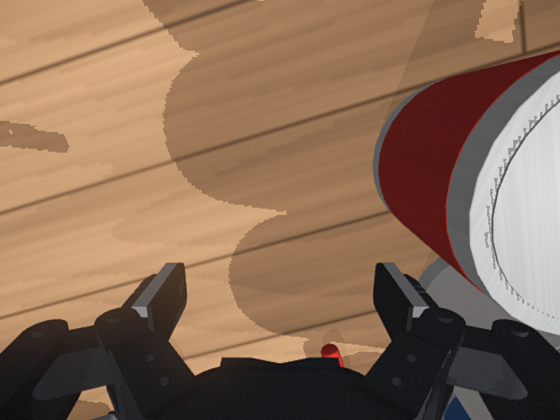

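```bash
cat > h.py <<'E'
import numpy as np,cv2
from scipy.spatial.transform import Rotation as R
def rays(cal,uv):
    uv=np.atleast_2d(np.asarray(uv,float));K=cal['K']
    d=np.c_[(uv[:,0]-K[0,2])/K[0,0],-(uv[:,1]-K[1,2])/K[1,1],-np.ones(len(uv))]
    return d@R.from_rotvec(cal['rotation']).as_matrix().T
def onplane(cal,uv,z):
    r=rays(cal,uv);e=cal['eye'];return e+r*((z-e[2])/r[:,2])[:,None]
def cloud(cal,d):
    h,w=d.shape;v,u=np.mgrid[:h,:w]
    r=rays(cal,np.c_[u.ravel(),v.ravel()])
    return (cal['eye']+r*d.ravel()[:,None]).reshape(h,w,3)
def proj(cal,P):
    P=np.atleast_2d(P);c=(P-cal['eye'])@R.from_rotvec(cal['rotation']).as_matrix()
    K=cal['K'];return np.c_[K[0,2]+K[0,0]*c[:,0]/-c[:,2],K[1,2]+K[1,1]*-c[:,1]/-c[:,2]]
E
python3 - <<'E'
from rig import *
from h import *
c=calibration('top');d=np.load('pics/top0d.npy');im=cv2.imread('pics/top0.png')
P=cloud(c,d)
b=P[300:340,150:250];print('bench z',np.median(b[...,2]),b[...,2].std())
hsv=cv2.cvtColor(im,cv2.COLOR_BGR2HSV)
z=P[...,2]
m=((z>0.012)&(z<0.035)).astype(np.uint8)
m[:, :80]=0
n,l,st,ce=cv2.connectedComponentsWithStats(m)
for i in range(1,n):
    if st[i,4]>40:
        k=l==i;print(st[i],P[k].mean(0).round(4),z[k].max().round(4),np.median(hsv[k],0))
# crop
cr=cv2.resize(im[110:280,80:240],None,fx=3.5,fy=3.5,interpolation=cv2.INTER_CUBIC)
cv2.imwrite('pics/c1.png',cr[:600])
cr=cv2.resize(im[140:270,210:470],None,fx=3,fy=3,interpolation=cv2.INTER_CUBIC)
cv2.imwrite('pics/c2.png',cr)
E
```

```text
bench z 0.0004208588228062915 0.08373562149866906
[438  68  25  46 170] [ 0.8391 -0.3966  0.0245] 0.0349 [106. 173.  91.]
[ 98  86  34  28 136] [0.8335 0.4847 0.0235] 0.035 [107. 166.  58.]
[142  88  35  25 115] [0.8294 0.3651 0.0248] 0.0349 [15. 19. 88.]
[190  89  32  23  98] [0.8269 0.2425 0.0239] 0.0347 [  4.  196.5  65. ]
[80 95  7 16 59] [0.8409 0.5856 0.0236] 0.0346 [17. 19. 86.]
[238  97  36  37 518] [0.7962 0.1173 0.0229] 0.0328 [ 22.  107.  206.5]
[321 104  48  33 962] [ 0.7747 -0.1224  0.0203] 0.0347 [ 12. 154.  78.]
[496 107  64   7 200] [ 0.7942 -0.6211  0.0273] 0.035 [90. 32. 41.]
[477 109  14   6  49] [ 0.7942 -0.5012  0.0273] 0.035 [81. 31. 46.]
[447 115  37  33 231] [ 0.7294 -0.4303  0.0239] 0.0349 [ 24.  31. 104.]
[ 80 125  46  49 201] [0.687  0.5113 0.0231] 0.0344 [ 17. 118.  72.]
[206 125  16  15 118] [0.7508 0.2317 0.0206] 0.0289 [ 28. 246. 213.]
[383 125  25  20  81] [ 0.7241 -0.2462  0.0237] 0.035 [17. 17. 99.]
[519 140  16  27 201] [ 0.678  -0.6088  0.0205] 0.0347 [103.  14. 130.]
[165 148  16  16 101] [0.6896 0.3413 0.0202] 0.0271 [83. 10. 98.]
[368 173  64  78 283] [ 0.554  -0.2921  0.0232] 0.0349 [ 19. 123. 140.]
[140 180  16  16 118] [0.6032 0.4074 0.0205] 0.0277 [ 28. 246. 218.]
[177 181  16  15 116] [0.5989 0.3093 0.0207] 0.0298 [ 24.   7. 181.]
[105 196  11  76 441] [0.4499 0.5014 0.0215] 0.0333 [  3. 225. 152.]
[522 204  25 100 428] [ 0.4057 -0.6003  0.0237] 0.035 [108. 205. 110.]
[181 213  15  15 114] [0.5141 0.2985 0.0213] 0.0271 [ 30.   6. 183.]
[147 214  16  15 119] [0.5128 0.3855 0.0209] 0.0284 [ 30.   7. 184.]
[178 243  16  15 120] [0.4346 0.3034 0.0213] 0.0298 [ 30.   6. 184.]
[390 254  18  79 919] [ 0.296  -0.243   0.0186] 0.0288 [ 30.   9. 159.]
[264 377  68  43 734] [0.0653 0.0354 0.0164] 0.0348 [ 14.  73. 106.]
[ 492  384   68   36 1168] [ 0.0555 -0.5394  0.0164] 0.0347 [ 90.   7. 100.]
[330 387  17  18  61] [ 0.062  -0.0782  0.014 ] 0.0192 [ 14.  71. 102.]
```

View pics/c1.png

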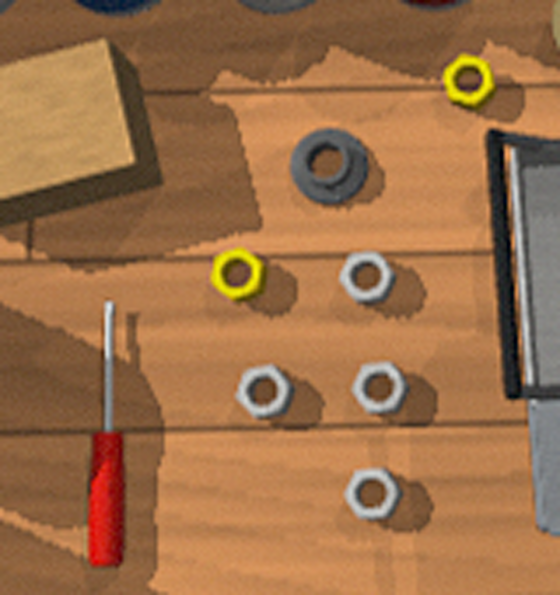

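View pics/c2.png

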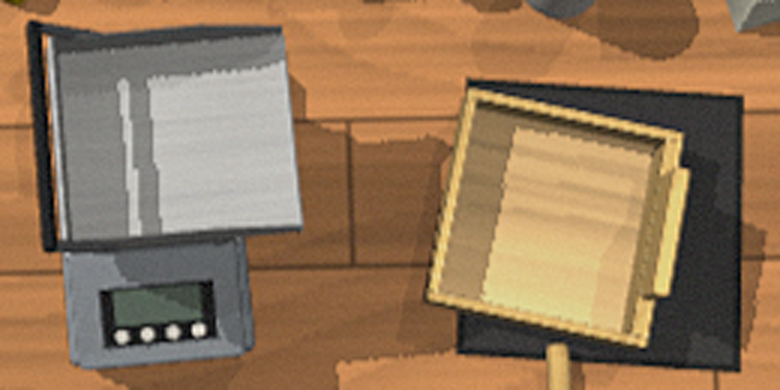

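```bash
cat > meas.py <<'E'
from h import *
def measure(c,im,d,verbose=True):
    P=cloud(c,d);z=P[...,2];hsv=cv2.cvtColor(im,cv2.COLOR_BGR2HSV);out={}
    reg=np.zeros(z.shape,bool);reg[130:280,210:330]=1
    k=reg&(z>0.193)&(z<0.212)&(hsv[...,2]<70)
    # handle bar: near y max
    p=P[k];
    if len(p)>20:
        (cx,cy),(w,h),a=cv2.minAreaRect((p[:,:2]*1000).astype(np.float32));out['handle_rect']=(cx,cy,w,h,a,len(p))
    k=(z>0.033)&(z<0.05)&(hsv[...,0]>12)&(hsv[...,0]<32)&(hsv[...,1]>60);k[:, :300]=0;k[:130]=0;k[300:]=0
    p=P[k];out['tray_rect']=cv2.minAreaRect((p[:,:2]*1000).astype(np.float32))+(len(p),)
    k=(z>0.076)&(z<0.095)&(hsv[...,0]>12)&(hsv[...,0]<32)&(hsv[...,1]>60);k[:, :300]=0;k[:130]=0;k[300:]=0
    p=P[k]
    if len(p)>5: out['board_rect']=cv2.minAreaRect((p[:,:2]*1000).astype(np.float32))+(len(p),)
    k=(z<0.01)&(hsv[...,2]<60);k[:, :330]=0;k[:150]=0;k[290:]=0;k[:,480:]=0
    k=cv2.morphologyEx(k.astype(np.uint8),cv2.MORPH_OPEN,np.ones((3,3)))>0
    p=P[k]
    out['mat_rect']=cv2.minAreaRect((p[:,:2]*1000).astype(np.float32))+(len(p),)
    return out
def hexphase(c,im,xy,zt=0.022):
    # rectify to metric patch at nut top plane, 0.25 mm/px
    n=160;g=(np.arange(n)-n/2)*0.4e-3
    X,Y=np.meshgrid(g,g);pts=np.c_[xy[0]+X.ravel(),xy[1]+Y.ravel(),np.full(n*n,zt)]
    uv=proj(c,pts).astype(np.float32)
    pat=cv2.remap(im,uv[:,0].reshape(n,n),uv[:,1].reshape(n,n),cv2.INTER_CUBIC)
    return pat
E
python3 - <<'E'
from rig import *
from meas import *
c=calibration('top');d=np.load('pics/top0d.npy');im=cv2.imread('pics/top0.png')
for k,v in measure(c,im,d).items(): print(k,v)
P=cloud(c,d)
for (u,v) in [(225,155),(228,190),(231,222),(308,155),(310,215),(245,180),(280,190),(262,243),(240,258)]: print((u,v),P[v,u].round(3))
outs=[]
for xy in [(0.5989,.3093),(.5141,.2985),(.5128,.3855),(.4346,.3034)]:
    pat=hexphase(c,im,xy)
    s=cv2.cvtColor(pat,cv2.COLOR_BGR2HSV)
    m=((s[...,1]<70)&(s[...,2]>110)).astype(np.uint8)
    cn=max(cv2.findContours(m,cv2.RETR_EXTERNAL,cv2.CHAIN_APPROX_NONE)[0],key=cv2.contourArea)
    h=cv2.convexHull(cn);M=cv2.moments(h);cx,cy=M['m10']/M['m00'],M['m01']/M['m00']
    mm=np.zeros_like(m);cv2.fillPoly(mm,[h],1);yy,xx=np.nonzero(mm);dx,dy=xx-cx,yy-cy;r=np.hypot(dx,dy);t=np.arctan2(dy,dx)
    ph=np.angle((r**6*np.exp(6j*t)).sum())/6
    print(np.array(xy)+np.array([cx-80,cy-80])*.4e-3,'area mm2',M['m00']*.16,'corner deg',np.degrees(ph))
    outs.append(cv2.resize(pat,None,fx=1.2,fy=1.2))
cv2.imwrite('pics/hex.png',np.hstack(outs))
E
```

```text
handle_rect (570.6429443359375, 180.75030517578125, 177.31051635742188, 16.816633224487305, 4.535255432128906, 352)
tray_rect ((560.2167358398438, -385.8214416503906), (252.251708984375, 550.9293212890625), 14.082723617553711, 964)
board_rect ((591.587158203125, -465.66680908203125), (81.2190170288086, 416.2522888183594), 32.52510070800781, 433)
mat_rect ((520.5321044921875, -292.36993408203125), (247.73707580566406, 247.63963317871094), 85.12833404541016, 2249)
(225, 155) [ 0.693  0.203 -0.002]
(228, 190) [0.585 0.189 0.058]
(231, 222) [0.485 0.168 0.195]
(308, 155) [ 0.687 -0.023  0.005]
(310, 215) [ 0.504 -0.015  0.147]
(245, 180) [0.596 0.14  0.129]
(280, 190) [0.568 0.055 0.135]
(262, 243) [0.444 0.102 0.088]
(240, 258) [0.409 0.159 0.067]
[0.59835174 0.30911995] area mm2 1170.96 corner deg -22.785461986867592
[0.51326981 0.29872211] area mm2 1156.88 corner deg -23.833064297964725
[0.51220582 0.38560756] area mm2 1162.72 corner deg -18.05277350484504
[0.43362913 0.30339934] area mm2 1155.28 corner deg -28.534666742435455
```

View pics/hex.png

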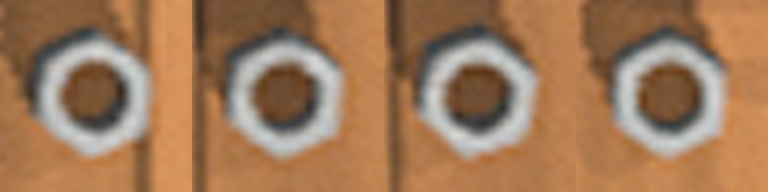

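```bash
cat > go.py <<'E'
from rig import *
from h import *
import sys
# scale frame guess
YAW=np.radians(4.5); HND=np.array([.5706,.1808])
ex=np.array([np.cos(YAW),np.sin(YAW)]);ey=np.array([-ex[1],ex[0]]);PIV=HND-.130*ey
def sc(x,y): return PIV+ex*x/1000+ey*y/1000
def go(x,y,z,jaw=None):
    s=state();M=R.from_rotvec(s['orientation']).as_matrix();p=s['ee_pos']
    sh=M.T@(np.array([x,y,z])-p)*1000
    cur=np.degrees(np.arctan2(M[1,1],M[0,1]))
    dj=0 if jaw is None else -((jaw-cur+90)%180-90)
    print('t',round(s['t'],2),'p',p.round(4),'jaw',round(cur,1),'tilt',M[2,2].round(4),'F',s['contact_force'].round(1),'gap',round(s['finger_gap']*1000,1))
    print('shift',sh.round(1),'turn',round(dj,1))
E
cat >> go.py <<'E'
def top(tag):
    c=calibration('top');im,d=grab_frame('top');im=im[:,:,::-1].copy()
    cv2.imwrite(f'pics/{tag}.png',im);np.save(f'pics/{tag}d.npy',d);return c,im,d
def nuts(c,im,d):
    P=cloud(c,d);z=P[...,2];hsv=cv2.cvtColor(im,cv2.COLOR_BGR2HSV)
    m=((z>0.01)&(z<0.035)&(hsv[...,1]<45)&(hsv[...,2]>130)).astype(np.uint8);m[:, :90]=0;m[:,260:]=0;m[:140]=0;m[300:]=0
    n,l,st,ce=cv2.connectedComponentsWithStats(m)
    from meas import hexphase
    for i in range(1,n):
        if not 40<st[i,4]<200: continue
        xy=P[l==i].mean(0)[:2]
        pat=hexphase(c,im,xy);s=cv2.cvtColor(pat,cv2.COLOR_BGR2HSV)
        mm=((s[...,1]<70)&(s[...,2]>110)).astype(np.uint8)
        cs=cv2.findContours(mm,cv2.RETR_EXTERNAL,cv2.CHAIN_APPROX_NONE)[0]
        cn=max(cs,key=cv2.contourArea);h=cv2.convexHull(cn);M=cv2.moments(h);cx,cy=M['m10']/M['m00'],M['m01']/M['m00']
        q=np.zeros_like(mm);cv2.fillPoly(q,[h],1);yy,xx=np.nonzero(q);dx,dy=xx-cx,yy-cy;r=np.hypot(dx,dy);t=np.arctan2(dy,dx)
        ph=np.degrees(np.angle((r**6*np.exp(6j*t)).sum())/6)
        print('nut',(xy+np.array([cx-80,cy-80])*.4e-3).round(4),'area',round(M['m00']*.16),'flat normals',[round((ph+30+60*k)%180,1) for k in range(3)],'px',ce[i].round())
E
python3 - <<'E'
from go import *
go(.5122,.3856,.12,72)
print(PIV)
E
```

```text
t 0.15 p [0.1479 0.5034 0.2557] jaw 73.6 tilt -1.0 F [ 0.5  0.8 -0. ] gap 85.1
shift [-382.7  -10.2  135.7] turn 1.6
[0.58079968 0.05120075]
```

Emit:
jog_arm(steps=[[[-200,-5,0,1.6,1],[-380,-10,20,1.6,1],[-382,-10,60,1.6,1],[-382,-10,60,1.6,1],[-382,-10,60,1.6,1]]], newtons=40)

```text
t: 0.57
ee_pos: [0.3456, 0.4396, 0.2298]
orientation: [-0.49, -3.103, -0.0]
contact_force: [0.2, 0.5, 0.4]
finger_gap: 0.0856
```

```bash
python3 - <<'E'
from go import *
go(.5122,.3856,.060,72)
E
```

```text
t 0.57 p [0.3456 0.4396 0.2298] jaw 72.1 tilt -1.0 F [0.2 0.5 0.4] gap 85.6
shift [-1.752e+02 -1.000e-01  1.698e+02] turn 0.1
```

Emit:
jog_arm(steps=[[[-175,0,100,0,1],[-175,0,100,0,1],[-175,0,100,0,1],[-175,0,100,0,1],[-175,0,130,0,1]]])

```text
t: 0.98
ee_pos: [0.5073, 0.3883, 0.1136]
orientation: [0.493, 3.099, 0.005]
contact_force: [0.9, 1.9, -0.1]
finger_gap: 0.0853
```

```bash
python3 - <<'E'
from go import *
go(.5122,.3856,.028,72)
c=calibration('wrist');im,d=grab_frame('wrist');cv2.imwrite('pics/w1.png',im[:,:,::-1])
E
```

```text
t 0.98 p [0.5073 0.3883 0.1136] jaw 71.9 tilt -1.0 F [ 0.9  1.9 -0.1] gap 85.3
shift [-5.2 -1.3 85.6] turn -0.1
```

View pics/w1.png

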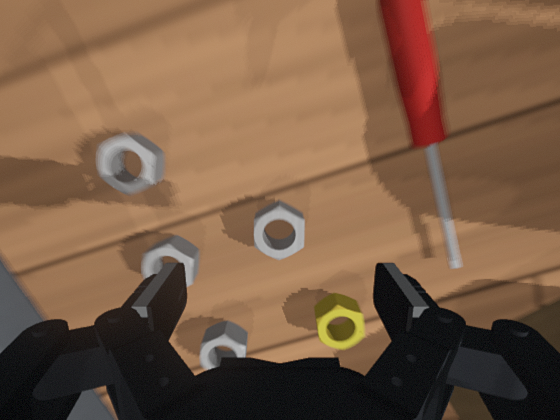

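Emit:
jog_arm(steps=[[[0,0,40,0,1],[0,0,50,0,1],[0,0,50,0,1]]])

```text
t: 1.28
ee_pos: [0.5008, 0.387, 0.0583]
orientation: [-0.49, -3.097, 0.009]
contact_force: [-0.3, -1.1, -0.2]
finger_gap: 0.0858
```

```bash
python3 - <<'E'
from go import *
go(.5122,.3856,.028,72)
E
```

```text
t 1.28 p [0.5008 0.387  0.0583] jaw 72.0 tilt -1.0 F [-0.3 -1.1 -0.2] gap 85.8
shift [-11.4   2.4  30.3] turn 0.0
```

Emit:
jog_arm(steps=[[[-11,2,20,0,1],[-11,2,30,0,1],[-11,2,30,0,1]]])

```text
t: 1.53
ee_pos: [0.5131, 0.3872, 0.0314]
orientation: [-0.49, -3.101, 0.003]
contact_force: [-0.6, -0.5, 0.3]
finger_gap: 0.0855
```

```bash
python3 - <<'E'
from go import *
go(.5122,.3856,.028,72)
E
```

```text
t 1.53 p [0.5131 0.3872 0.0314] jaw 72.0 tilt -1.0 F [-0.6 -0.5  0.3] gap 85.5
shift [ 0.4 -1.8  3.5] turn 0.0
```

Emit:
jog_arm(steps=[[[0,-2,3,0,1],[0,-2,3,0,-1],[0,-2,3,0,-1],[0,-2,3,0,-1],[0,-2,3,0,-1]]])

```text
t: 1.95
ee_pos: [0.5137, 0.3858, 0.0303]
orientation: [0.49, 3.102, 0.001]
contact_force: [0.3, 0.7, 0.6]
finger_gap: 0.0386
```

Emit:
jog_arm(steps=[[[0,0,0,0,-1],[0,0,0,0,-1],[0,0,0,0,-1],[0,0,-20,0,-1],[0,0,-40,0,-1]]])

```text
t: 2.37
ee_pos: [0.5124, 0.3846, 0.0682]
orientation: [-0.49, -3.1, 0.005]
contact_force: [-0.1, 0.3, -0.8]
finger_gap: 0.0349
```

```bash
python3 - <<'E'
from go import *
p=sc(-35,0);print(p)
go(*p,.22,90)
E
```

```text
[0.54590758 0.04845468]
t 2.37 p [0.5124 0.3846 0.0682] jaw 72.0 tilt -1.0 F [-0.1  0.3 -0.8] gap 34.9
shift [-135.3 -309.9 -151.1] turn -18.0
```

Emit:
jog_arm(steps=[[[0,0,-41,0,-1],[0,0,-82,0,-1],[0,0,-123,-5,-1],[0,0,-164,-10,-1],[0,-20,-182,-15,-1]]])

```text
t: 2.78
ee_pos: [0.5087, 0.369, 0.2565]
orientation: [0.072, 3.136, 0.008]
contact_force: [-0.8, -1.0, 0.0]
finger_gap: 0.035
```

```bash
python3 - <<'E'
from go import *
p=sc(-35,0);print(p)
go(*p,.25,90)
E
```

```text
[0.54590758 0.04845468]
t 2.78 p [0.5087 0.369  0.2565] jaw 87.4 tilt -1.0 F [-0.8 -1.   0. ] gap 35.0
shift [ -51.8 -318.5    5.2] turn -2.6
```

Emit:
jog_arm(steps=[[[-6,-38,0,-2.6,-1],[-13,-76,0,-2.6,-1],[-19,-115,0,-2.6,-1],[-26,-155,0,-2.6,-1],[-32,-195,0,-2.6,-1]]])

```text
t: 3.2
ee_pos: [0.5289, 0.1683, 0.2511]
orientation: [-0.009, -3.141, 0.0]
contact_force: [1.1, 0.5, -0.3]
finger_gap: 0.0349
```

```bash
python3 - <<'E'
from go import *
p=sc(-35,0);print(p)
go(*p,.25,90)
E
```

```text
[0.54590758 0.04845468]
t 3.2 p [0.5289 0.1683 0.2511] jaw 89.7 tilt -1.0 F [ 1.1  0.5 -0.3] gap 34.9
shift [ -17.7 -119.8    1.1] turn -0.3
```

Emit:
jog_arm(steps=[[[-9,-40,0,0,-1],[-18,-80,0,0,-1],[-18,-117,0,0,-1],[-18,-117,20,0,-1],[-18,-117,40,0,-1]]])

```text
t: 3.62
ee_pos: [0.5471, 0.0504, 0.2118]
orientation: [0.017, 3.139, 0.0]
contact_force: [0.2, -0.4, -0.5]
finger_gap: 0.0349
```

```bash
python3 - <<'E'
from go import *
p=sc(-35,0);print(p)
go(*p,.162,90)
c=calibration('wrist');im,d=grab_frame('wrist');cv2.imwrite('pics/w2.png',im[:,:,::-1])
E
```

```text
[0.54590758 0.04845468]
t 3.62 p [0.5471 0.0504 0.2118] jaw 89.4 tilt -1.0 F [ 0.2 -0.4 -0.5] gap 34.9
shift [ 1.3 -2.  49.8] turn -0.6
```

View pics/w2.png

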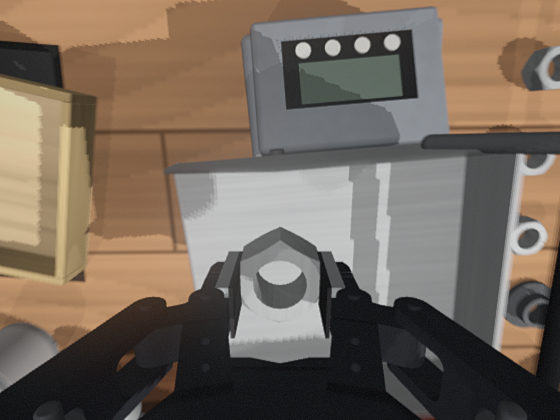

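Nut held at (280,285), over the pan floor. Lower and release, watching the force.

Emit:
jog_arm(steps=[[[0,0,20,0,-1],[0,0,35,0,-1],[0,0,42,0,-1],[0,0,48,0,-1],[0,0,48,0,-1]]])

```text
t: 4.08
ee_pos: [0.546, 0.0532, 0.1626]
orientation: [-0.01, -3.14, 0.0]
contact_force: [0.1, -0.5, -0.8]
finger_gap: 0.0353
```

Emit:
jog_arm(steps=[[[0,0,0,0,0.2],[0,0,0,0,0.2],[0,0,0,0,0.2],[0,0,0,0,0.2]]])

```text
t: 4.42
ee_pos: [0.5469, 0.0531, 0.1643]
orientation: [0.01, 3.14, 0.0]
contact_force: [0.5, -0.0, 0.4]
finger_gap: 0.0517
```

Emit:
jog_arm(steps=[[[0,0,-20,0,0.2],[0,0,-60,0,0.2],[0,0,-88,0,0.4],[0,30,-88,7,0.6],[0,70,-88,14,1]]])

```text
t: 4.83
ee_pos: [0.5484, 0.1201, 0.2548]
orientation: [0.399, 3.111, 0.002]
contact_force: [1.7, 0.1, -0.8]
finger_gap: 0.0785
```

```bash
python3 - <<'E'
from go import *
go(.5133,.2987,.15,66)
im,d=grab_frame('wrist');cv2.imwrite('pics/w3.png',im[:,:,::-1])
E
```

```text
t 4.83 p [0.5484 0.1201 0.2548] jaw 75.4 tilt -1.0 F [ 1.7  0.1 -0.8] gap 78.5
shift [ 79.5 163.8 104.7] turn 9.4
```

View pics/w3.png

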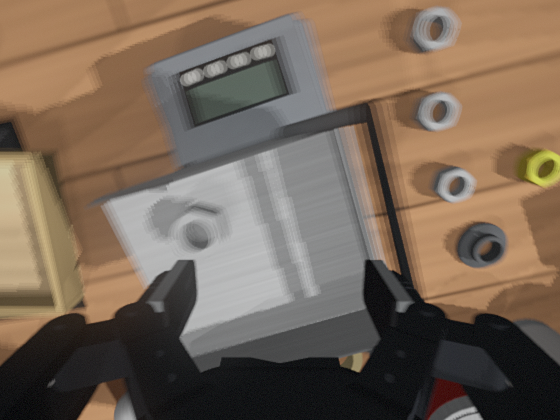

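Emit:
jog_arm(steps=[[[18,37,0,5,1],[36,74,0,9.4,1],[54,111,0,9.4,1],[72,148,0,9.4,1],[79,164,20,9.4,1]]])

```text
t: 5.3
ee_pos: [0.5101, 0.3041, 0.235]
orientation: [0.63, 3.073, 0.009]
contact_force: [-0.5, -0.2, 0.1]
finger_gap: 0.0852
```

Emit:
jog_arm(steps=[[[0,0,40,0,1],[0,0,80,0,1],[0,0,90,0,1],[0,0,90,0,1]]])

```text
t: 5.63
ee_pos: [0.5081, 0.2982, 0.1383]
orientation: [-0.636, -3.071, 0.007]
contact_force: [-0.3, -1.1, 1.1]
finger_gap: 0.0854
```

```bash
python3 - <<'E'
from go import *
c,im,d=top('t2');nuts(c,im,d)
go(.5133,.2987,.029,66)
E
```

```text
nut [0.5981 0.3089] area 1187 flat normals [np.float64(6.6), np.float64(66.6), np.float64(126.6)] px [184. 188.]
t 5.68 p [0.5096 0.2988 0.1412] jaw 66.6 tilt -1.0 F [0.1 0.2 0.6] gap 85.5
shift [ -3.6   1.6 112.2] turn 0.6
```

Emit:
jog_arm(steps=[[[-4,2,40,0.5,1],[-4,2,78,0.5,1],[-4,2,100,0.5,1],[-4,2,110,0.5,1],[-4,2,111,0.5,1]]])

```text
t: 6.1
ee_pos: [0.5151, 0.2993, 0.0308]
orientation: [-0.652, -3.073, 0.0]
contact_force: [-0.8, 0.0, -0.9]
finger_gap: 0.0856
```

Emit:
jog_arm(steps=[[[0,0,1,0,-1],[0,0,1,0,-1],[0,0,1,0,-1],[0,0,1,0,-1],[0,0,1,0,-1]]])

```text
t: 6.52
ee_pos: [0.5156, 0.3, 0.0314]
orientation: [0.651, 3.071, 0.003]
contact_force: [-0.6, 0.7, 7.7]
finger_gap: 0.0351
```

Emit:
jog_arm(steps=[[[0,0,0,0,-1],[0,0,-30,0,-1],[0,0,-70,0,-1],[0,0,-110,0,-1],[0,0,-150,-5,-1]]])

```text
t: 6.93
ee_pos: [0.5141, 0.2992, 0.1815]
orientation: [-0.516, -3.099, 0.0]
contact_force: [1.3, 0.7, -1.2]
finger_gap: 0.0346
```

```bash
python3 - <<'E'
from go import *
p=sc(35,0);print(p)
go(*p,.25,90)
E
```

```text
[0.61569179 0.05394681]
t 6.93 p [0.5141 0.2992 0.1815] jaw 71.1 tilt -1.0 F [ 1.3  0.7 -1.2] gap 34.6
shift [-175.6 -199.2  -68.5] turn -18.9
```

Emit:
jog_arm(steps=[[[0,0,-40,-7,-1],[-10,-10,-69,-13,-1],[-40,-45,-69,-19,-1],[-68,-76,-69,-19,-1],[-95,-106,-69,-19,-1]]])

```text
t: 7.35
ee_pos: [0.5692, 0.1706, 0.2501]
orientation: [-0.006, 3.139, 0.001]
contact_force: [1.0, -0.0, -2.2]
finger_gap: 0.0352
```

```bash
python3 - <<'E'
from go import *
p=sc(35,0)
go(*p,.25,90)
E
```

```text
t 7.35 p [0.5692 0.1706 0.2501] jaw 90.2 tilt -1.0 F [ 1.  -0.  -2.2] gap 35.2
shift [ -46.1 -116.8    0.2] turn 0.2
```

Emit:
jog_arm(steps=[[[-15,-38,0,0,-1],[-30,-76,0,0,-1],[-46,-115,0,0,-1],[-46,-116,20,0,-1],[-46,-116,45,0,-1]]])

```text
t: 7.77
ee_pos: [0.6169, 0.0526, 0.2054]
orientation: [0.005, 3.136, 0.0]
contact_force: [0.5, 0.7, -1.9]
finger_gap: 0.035
```

```bash
python3 - <<'E'
from go import *
p=sc(35,0)
go(*p,.165,90)
E
```

```text
t 7.77 p [0.6169 0.0526 0.2054] jaw 89.8 tilt -1.0 F [ 0.5  0.7 -1.9] gap 35.0
shift [ 1.4  1.3 40.4] turn -0.2
```

Emit:
jog_arm(steps=[[[0,0,20,0,-1],[0,0,32,0,-1],[0,0,40,0,-1],[0,0,40,0,-1],[0,0,40,0,0.2]]])

```text
t: 8.18
ee_pos: [0.615, 0.0556, 0.1642]
orientation: [-0.002, 3.141, 0.0]
contact_force: [-0.1, -0.1, 0.3]
finger_gap: 0.0461
```

Emit:
jog_arm(steps=[[[0,0,0,0,0.2],[0,0,0,0,0.2],[0,0,-20,0,0.2],[0,0,-60,0,0.2],[0,0,-88,0,0.5]]])

```text
t: 8.6
ee_pos: [0.6147, 0.0556, 0.254]
orientation: [-0.002, 3.141, 0.0]
contact_force: [0.9, -0.6, 1.2]
finger_gap: 0.0619
```

```bash
python3 - <<'E'
from go import *
c,im,d=top('t3');nuts(c,im,d)
go(.5983,.3091,.25,67)
E
```

```text
nut [0.5981 0.309 ] area 1183 flat normals [np.float64(6.7), np.float64(66.7), np.float64(126.7)] px [184. 188.]
nut [0.5339 0.5018] area 406 flat normals [np.float64(31.7), np.float64(91.7), np.float64(151.7)] px [110. 214.]
nut [0.4335 0.3032] area 1167 flat normals [np.float64(1.5), np.float64(61.5), np.float64(121.5)] px [186. 251.]
t 8.65 p [0.6164 0.0557 0.2604] jaw 90.1 tilt -1.0 F [-0.3  0.   4. ] gap 64.5
shift [ 17.9 253.4  10.4] turn 23.1
```

View pics/t3.png

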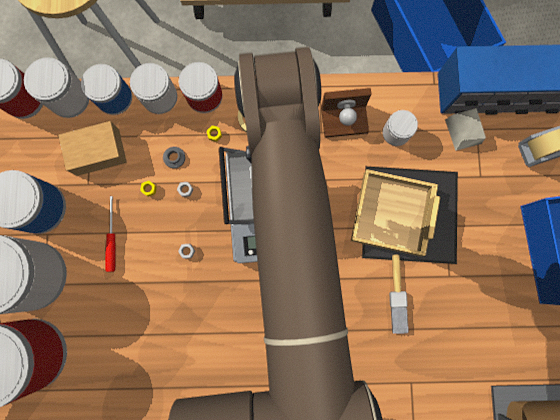

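Emit:
jog_arm(steps=[[[0,40,0,7,1],[3,80,0,14,1],[7,120,0,21,1],[12,160,0,23.3,1],[15,200,0,23.3,1]]])

```text
t: 9.07
ee_pos: [0.5993, 0.2573, 0.2525]
orientation: [0.636, 3.075, 0.002]
contact_force: [1.4, -1.2, 0.2]
finger_gap: 0.0857
```

```bash
python3 - <<'E'
from go import *
go(.5985,.3090,.12,66.7)
E
```

```text
t 9.07 p [0.5993 0.2573 0.2525] jaw 66.6 tilt -1.0 F [ 1.4 -1.2  0.2] gap 85.7
shift [ 21.3  47.  132.5] turn -0.1
```

Emit:
jog_arm(steps=[[[18,38,0,0,1],[21,47,30,0,1],[21,47,70,0,1],[21,47,110,0,1],[21,47,132,0,1]]])

```text
t: 9.48
ee_pos: [0.5973, 0.3071, 0.1153]
orientation: [-0.63, -3.075, 0.004]
contact_force: [-1.0, -0.2, -0.3]
finger_gap: 0.0854
```

```bash
python3 - <<'E'
from go import *
go(.5985,.3090,.030,66.7)
E
```

```text
t 9.48 p [0.5973 0.3071 0.1153] jaw 66.9 tilt -1.0 F [-1.  -0.2 -0.3] gap 85.4
shift [-0.6  2.5 85.3] turn 0.2
```

Emit:
jog_arm(steps=[[[0,2,40,0,1],[0,2,70,0,1],[0,2,82,0,1],[0,2,87,0,1],[0,2,87,0,1]]])

```text
t: 9.9
ee_pos: [0.5997, 0.3087, 0.0323]
orientation: [-0.632, -3.077, 0.001]
contact_force: [0.1, -0.6, 1.0]
finger_gap: 0.0851
```

```bash
python3 - <<'E'
from go import *
go(.5985,.3090,.030,66.7)
E
```

```text
t 9.9 p [0.5997 0.3087 0.0323] jaw 66.8 tilt -1.0 F [ 0.1 -0.6  1. ] gap 85.1
shift [ 1.2 -0.2  2.3] turn 0.1
```

Emit:
jog_arm(steps=[[[0,0,2,0,-1],[0,0,2,0,-1],[0,0,2,0,-1],[0,0,2,0,-1],[0,0,2,0,-1]]])

```text
t: 10.32
ee_pos: [0.6006, 0.3091, 0.0322]
orientation: [0.632, 3.075, 0.003]
contact_force: [-0.9, 0.6, 6.8]
finger_gap: 0.0352
```

Emit:
jog_arm(steps=[[[0,0,0,0,-1],[0,0,-30,0,-1],[0,0,-70,-5,-1],[0,0,-110,-12,-1],[0,0,-150,-19,-1]]])

```text
t: 10.73
ee_pos: [0.5991, 0.3084, 0.1819]
orientation: [-0.107, -3.139, 0.001]
contact_force: [1.6, 0.1, -1.1]
finger_gap: 0.035
```

```bash
python3 - <<'E'
from go import *
p=sc(35,62);print(p)
go(*p,.25,90)
E
```

```text
[0.61082733 0.11575569]
t 10.73 p [0.5991 0.3084 0.1819] jaw 86.1 tilt -1.0 F [ 1.6  0.1 -1.1] gap 35.0
shift [ -24.7 -191.4  -68. ] turn -3.9
```

Emit:
jog_arm(steps=[[[0,0,-40,-4,-1],[0,-15,-70,-8,-1],[-7,-52,-70,-8,-1],[-12,-92,-70,-8,-1],[-17,-132,-70,-8,-1]]])

```text
t: 11.15
ee_pos: [0.607, 0.1751, 0.2513]
orientation: [-0.106, 3.138, 0.0]
contact_force: [0.7, -1.2, -2.0]
finger_gap: 0.0352
```

```bash
python3 - <<'E'
from go import *
p=sc(35,62)
go(*p,.25,94.5)
E
```

```text
t 11.15 p [0.607  0.1751 0.2513] jaw 93.9 tilt -1.0 F [ 0.7 -1.2 -2. ] gap 35.2
shift [  0.2 -59.4   1.2] turn -0.6
```

Emit:
jog_arm(steps=[[[0,-35,0,0,-1],[0,-59,0,0,-1],[0,-59,0,0,-1],[0,-59,30,0,-1],[0,-59,50,0,-1]]])

```text
t: 11.57
ee_pos: [0.6112, 0.1165, 0.2001]
orientation: [-0.101, 3.138, 0.001]
contact_force: [-0.3, 0.5, -2.3]
finger_gap: 0.0351
```

```bash
python3 - <<'E'
from go import *
p=sc(35,62)
go(*p,.166,94.5)
E
```

```text
t 11.57 p [0.6112 0.1165 0.2001] jaw 93.7 tilt -1.0 F [-0.3  0.5 -2.3] gap 35.1
shift [ 0.4 -0.8 34.1] turn -0.8
```

Emit:
jog_arm(steps=[[[0,0,18,0,-1],[0,0,28,0,-1],[0,0,35,0,-1],[0,0,35,0,-1],[0,0,35,0,0.2]]])

```text
t: 11.98
ee_pos: [0.611, 0.1173, 0.166]
orientation: [-0.104, 3.139, 0.0]
contact_force: [-0.5, 0.6, -0.4]
finger_gap: 0.0459
```

Emit:
jog_arm(steps=[[[0,0,0,0,0.2],[0,0,0,0,0.2],[0,0,-20,0,0.2],[0,0,-60,0,0.2],[0,0,-88,0,0.5]]])

```text
t: 12.4
ee_pos: [0.6107, 0.117, 0.2563]
orientation: [-0.103, 3.138, 0.0]
contact_force: [0.1, 0.3, 1.1]
finger_gap: 0.0621
```

```bash
python3 - <<'E'
from go import *
c,im,d=top('t4');nuts(c,im,d)
go(.4336,.3033,.25,61.5)
E
```

```text
nut [0.5347 0.5018] area 400 flat normals [np.float64(31.8), np.float64(91.8), np.float64(151.8)] px [111. 214.]
nut [0.4335 0.3032] area 1173 flat normals [np.float64(1.2), np.float64(61.2), np.float64(121.2)] px [186. 251.]
t 12.45 p [0.6123 0.1173 0.2627] jaw 93.8 tilt -0.9999 F [-0.7 -0.2  3.7] gap 64.3
shift [166.2 197.3  11.2] turn 32.3
```

Emit:
jog_arm(steps=[[[20,35,5,7,1],[45,66,5,14,1],[70,97,5,21,1],[95,128,5,28,1],[120,158,5,32.3,1]]])

```text
t: 12.87
ee_pos: [0.4798, 0.2678, 0.2495]
orientation: [0.783, 3.041, 0.002]
contact_force: [0.6, 1.1, 0.5]
finger_gap: 0.0853
```

```bash
python3 - <<'E'
from go import *
go(.4338,.3032,.12,61.3)
E
```

```text
t 12.87 p [0.4798 0.2678 0.2495] jaw 61.1 tilt -1.0 F [0.6 1.1 0.5] gap 85.3
shift [ 57.5   8.5 129.4] turn -0.2
```

Emit:
jog_arm(steps=[[[38,8,0,0,1],[57,8,30,0,1],[57,8,70,0,1],[57,8,110,0,1],[57,8,130,0,1]]])

```text
t: 13.28
ee_pos: [0.4326, 0.3007, 0.1153]
orientation: [-0.771, -3.044, 0.003]
contact_force: [-0.0, -0.5, -0.2]
finger_gap: 0.0856
```

```bash
python3 - <<'E'
from go import *
go(.4338,.3032,.030,61.3)
E
```

```text
t 13.28 p [0.4326 0.3007 0.1153] jaw 61.6 tilt -1.0 F [-0.  -0.5 -0.2] gap 85.6
shift [ 0.   3.  85.3] turn 0.3
```

Emit:
jog_arm(steps=[[[0,2,40,0,1],[0,2,70,0,1],[0,2,82,0,1],[0,2,87,0,1],[0,2,88,0,1]]])

```text
t: 13.7
ee_pos: [0.4353, 0.3027, 0.0302]
orientation: [-0.774, -3.044, 0.001]
contact_force: [-0.2, 0.4, -0.2]
finger_gap: 0.0855
```

Emit:
jog_arm(steps=[[[0,0,1,0,1],[0,0,1,0,-1],[0,0,1,0,-1],[0,0,1,0,-1],[0,0,1,0,-1]]])

```text
t: 14.12
ee_pos: [0.4358, 0.303, 0.0303]
orientation: [0.774, 3.044, 0.002]
contact_force: [-0.7, 0.4, 0.9]
finger_gap: 0.0386
```

Emit:
jog_arm(steps=[[[0,0,0,0,-1],[0,0,0,0,-1],[0,0,-40,-5,-1],[0,0,-80,-12,-1],[0,0,-120,-19,-1]]])

```text
t: 14.53
ee_pos: [0.4345, 0.3021, 0.1503]
orientation: [-0.252, -3.13, 0.002]
contact_force: [0.7, 0.5, -1.3]
finger_gap: 0.0351
```

```bash
python3 - <<'E'
from go import *
p=sc(-35,62);print(p)
go(*p,.255,94.5)
E
```

```text
[0.54104311 0.11026355]
t 14.53 p [0.4345 0.3021 0.1503] jaw 80.8 tilt -1.0 F [ 0.7  0.5 -1.3] gap 35.1
shift [-135.6 -172.6 -104.7] turn -13.7
```

Emit:
jog_arm(steps=[[[0,0,-40,-7,-1],[0,0,-80,-13.7,-1],[-20,-25,-104,-13.7,-1],[-45,-57,-104,-13.7,-1],[-70,-89,-104,-13.7,-1]]])

```text
t: 14.95
ee_pos: [0.4907, 0.2033, 0.2559]
orientation: [-0.118, 3.135, 0.002]
contact_force: [0.8, 1.2, -0.8]
finger_gap: 0.0349
```

```bash
python3 - <<'E'
from go import *
p=sc(-35,62)
go(*p,.255,94.5)
E
```

```text
t 14.95 p [0.4907 0.2033 0.2559] jaw 94.3 tilt -1.0 F [ 0.8  1.2 -0.8] gap 34.9
shift [-43.2 -96.5   0.9] turn -0.2
```

Emit:
jog_arm(steps=[[[-16,-36,0,0,-1],[-33,-73,0,0,-1],[-43,-95,0,0,-1],[-43,-95,20,0,-1],[-43,-95,50,0,-1]]])

```text
t: 15.37
ee_pos: [0.5417, 0.1102, 0.2055]
orientation: [-0.109, 3.134, 0.001]
contact_force: [-0.2, 1.0, -1.8]
finger_gap: 0.0349
```

```bash
python3 - <<'E'
from go import *
p=sc(-35,62)
go(*p,.164,94.5)
E
```

```text
t 15.37 p [0.5417 0.1102 0.2055] jaw 94.0 tilt -1.0 F [-0.2  1.  -1.8] gap 34.9
shift [ 0.9  0.  41.5] turn -0.5
```

Emit:
jog_arm(steps=[[[0,0,20,0,-1],[0,0,34,0,-1],[0,0,42,0,-1],[0,0,42,0,-1],[0,0,42,0,0.2]]])

```text
t: 15.78
ee_pos: [0.5395, 0.1118, 0.1619]
orientation: [-0.114, 3.139, 0.0]
contact_force: [0.9, 0.4, 0.6]
finger_gap: 0.0461
```

Emit:
jog_arm(steps=[[[0,0,0,0,0.2],[0,0,0,0,0.2],[0,0,-20,0,0.2],[0,0,-60,0,0.2],[0,0,-88,0,0.5]]])

```text
t: 16.2
ee_pos: [0.5393, 0.1118, 0.2515]
orientation: [-0.115, 3.139, 0.0]
contact_force: [1.1, 0.4, 0.2]
finger_gap: 0.0622
```

```bash
python3 - <<'E'
from go import *
c,im,d=top('t5')
c2=calibration('scene');i2,d2=grab_frame('scene');cv2.imwrite('pics/s5.png',i2[:,:,::-1])
cv2.imwrite('pics/s5c.png',cv2.resize(i2[130:330,90:430,::-1],None,fx=2.3,fy=2.3))
go(.5,.1,.25)
P=cloud(c,d);z=P[...,2];hsv=cv2.cvtColor(im,cv2.COLOR_BGR2HSV)
reg=np.zeros(z.shape,bool);reg[150:275,335:460]=1
wood=(hsv[...,0]>12)&(hsv[...,0]<32)&(hsv[...,1]>60)
for lo,hi in [(.03,.055),(.07,.1)]:
    k=(reg&wood&(z>lo)&(z<hi)).astype(np.uint8)
    n,l,st,ce=cv2.connectedComponentsWithStats(k,connectivity=8);i=1+np.argmax(st[1:,4])
    p=P[l==i];print(lo,len(p),cv2.minAreaRect((p[:,:2]*1000).astype(np.float32)),np.median(p[:,2]))
E
```

```text
t 16.3 p [0.5415 0.1122 0.2552] jaw 94.2 tilt -1.0 F [-0.4 -0.2 -0.3] gap 64.1
shift [42.3 -9.2  4.8] turn 0
0.03 1033 ((523.9390258789062, -242.1181640625), (190.84645080566406, 191.75938415527344), 76.59453582763672) 0.041592713460333774
0.07 300 ((502.96630859375, -326.9884948730469), (15.990848541259766, 110.26705169677734), 76.78298950195312) 0.08417143006772843
```

View pics/s5c.png

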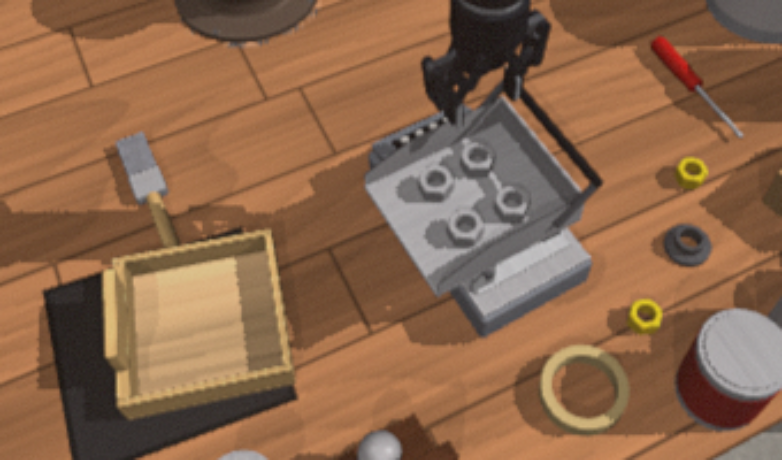

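View pics/t5.png

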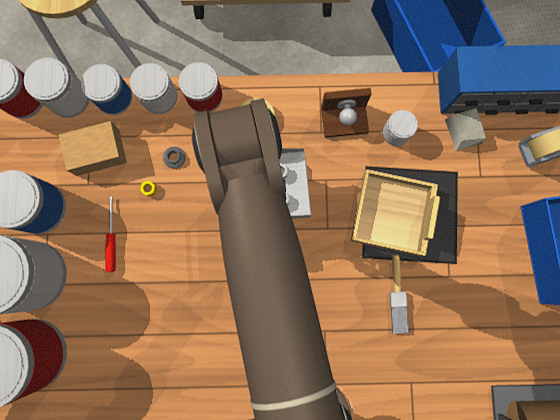

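```bash
python3 - <<'E'
from go import *
c=calibration('top');im=cv2.imread('pics/top0.png');d=np.load('pics/top0d.npy')
P=cloud(c,d);z=P[...,2];reg=np.zeros(z.shape,bool);reg[140:270,215:325]=1
k=(reg&(z>.122)&(z<.140)).astype(np.uint8)
n,l,st,ce=cv2.connectedComponentsWithStats(k);i=1+np.argmax(st[1:,4]);p=P[l==i]
print('floor',cv2.minAreaRect((p[:,:2]*1000).astype(np.float32)),np.median(p[:,2]))
q=(p[:,:2]-PIV)@np.c_[ex,ey]*1000
print('floor in scale frame',np.percentile(q,[.5,50,99.5],axis=0).round(1))
k=reg&(z>.06)&(z<.074);p=P[k];q=(p[:,:2]-PIV)@np.c_[ex,ey]*1000
print('housing',np.percentile(q,[2,98],axis=0).round(1))
g=cv2.minAreaRect((P[reg&(z>.06)&(z<.105)][:,:2]*1000).astype(np.float32));print(g)
pp=np.r_[sc(0,-125)];gr=sc(0,-213);print('pour',pp,'grip',gr)
go(.5037,-.3275,.2,76.7)
E
```

```text
floor ((582.2616577148438, 81.30101013183594), (158.5348663330078, 187.6399688720703), 3.5486059188842773) 0.1300499104051358
floor in scale frame [[-73.  -62.6]
 [  3.9  29.8]
 [ 81.8 122.6]]
housing [[-173.3  -15.1]
 [   1.3  137.5]]
((533.354248046875, 108.19581604003906), (261.7298583984375, 155.51502990722656), 4.157811164855957)
pour [ 0.59060707 -0.07341392] grip [ 0.59751147 -0.16114265]
t 16.3 p [0.5415 0.1122 0.2552] jaw 94.2 tilt -1.0 F [-0.4 -0.2 -0.3] gap 64.1
shift [  70.2 -435.9   54. ] turn 17.5
```

```bash
sed -i 's/^YAW=.*/YAW=np.radians(4.1)/; s/PIV=HND-.130\*ey/PIV=np.array([.582,.0527])/' go.py; python3 - <<'E'
from go import *
print(sc(0,-125),sc(0,-213),sc(0,130))
go(.5037,-.3275,.2,76.7)
E
```

```text
[ 0.59093718 -0.0719801 ] [ 0.59722896 -0.15975489] [0.57270533 0.1823673 ]
t 16.3 p [0.5415 0.1122 0.2552] jaw 94.2 tilt -1.0 F [-0.4 -0.2 -0.3] gap 64.1
shift [  70.2 -435.9   54. ] turn 17.5
```

Emit:
jog_arm(steps=[[[6,-35,0,5,1],[12,-75,0,10,1],[18,-115,10,17.5,1],[24,-155,10,17.5,1],[30,-195,10,17.5,1]]])

```text
t: 16.72
ee_pos: [0.523, -0.0864, 0.2387]
orientation: [-0.364, -3.12, -0.0]
contact_force: [1.4, -0.6, -0.0]
finger_gap: 0.0855
```

```bash
python3 - <<'E'
from go import *
go(.5037,-.3275,.2,76.7)
E
```

```text
t 16.72 p [ 0.523  -0.0864  0.2387] jaw 76.7 tilt -1.0 F [ 1.4 -0.6 -0. ] gap 85.5
shift [ -36.8 -239.1   38.7] turn -0.0
```

Emit:
jog_arm(steps=[[[-6,-40,5,0,1],[-12,-80,10,0,1],[-18,-120,20,0,1],[-24,-160,30,0,1],[-30,-200,38,0,1]]])

```text
t: 17.13
ee_pos: [0.5061, -0.2883, 0.2005]
orientation: [-0.365, -3.12, -0.0]
contact_force: [1.0, 0.6, 0.3]
finger_gap: 0.0855
```

Emit:
jog_arm(steps=[[[-5,-37,0,0,1],[-5,-37,20,0,1],[-5,-37,30,0,1],[-5,-37,30,0,1]]])

```text
t: 17.47
ee_pos: [0.5016, -0.3229, 0.1682]
orientation: [-0.365, -3.116, -0.004]
contact_force: [0.1, -0.1, 0.9]
finger_gap: 0.0854
```

```bash
python3 - <<'E'
from go import *
go(.5037,-.3275,.080,76.7)
im,d=grab_frame('wrist');cv2.imwrite('pics/w6.png',im[:,:,::-1])
E
```

```text
t 17.47 p [ 0.5016 -0.3229  0.1682] jaw 76.6 tilt -1.0 F [ 0.1 -0.1  0.9] gap 85.4
shift [-3.5 -4.2 88.2] turn -0.1
```

View pics/w6.png

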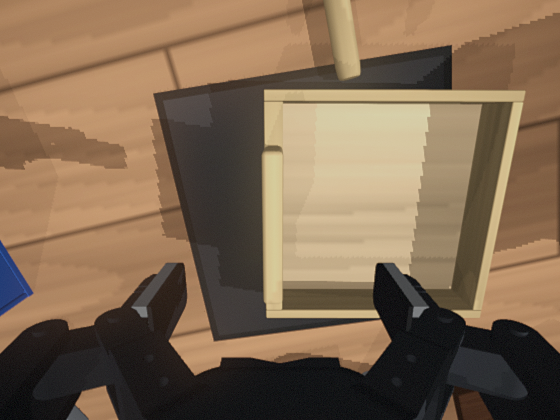

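Emit:
jog_arm(steps=[[[-3,-4,35,0,1],[-3,-4,65,0,1],[-3,-4,82,0,1],[-3,-4,88,0,1],[-3,-4,88,0,1]]])

```text
t: 17.93
ee_pos: [0.5049, -0.3266, 0.0827]
orientation: [-0.362, -3.119, -0.002]
contact_force: [0.2, -0.1, 0.3]
finger_gap: 0.0853
```

Emit:
jog_arm(steps=[[[0,0,0,0,-1],[0,0,0,0,-1],[0,0,0,0,-1],[0,0,0,0,-1],[0,0,0,0,-1]]], newtons=40)

```text
t: 18.35
ee_pos: [0.5055, -0.3285, 0.0844]
orientation: [0.364, 3.119, -0.001]
contact_force: [-0.3, 1.1, -0.0]
finger_gap: 0.0255
```

Emit:
jog_arm(steps=[[[0,0,0,0,-1],[0,0,0,0,-1],[0,0,0,0,-1]]])

```text
t: 18.6
ee_pos: [0.5053, -0.3288, 0.0842]
orientation: [0.365, 3.119, -0.002]
contact_force: [-0.9, -1.7, 4.7]
finger_gap: 0.0132
```

```bash
python3 - <<'E'
from go import *
go(*sc(0,-213),.080,94.1)
c,im,d=top('t7')
E
```

```text
t 18.6 p [ 0.5053 -0.3288  0.0842] jaw 76.6 tilt -1.0 F [-0.9 -1.7  4.7] gap 13.2
shift [-50.4 185.7   4. ] turn -17.5
```

Emit:
jog_arm(steps=[[[-10,8,0,0,-1],[-25,22,0,0,-1],[-38,40,0,0,-1],[-46,60,0,0,-1],[-50,80,0,0,-1]]])

```text
t: 19.07
ee_pos: [0.5732, -0.2631, 0.0842]
orientation: [0.367, 3.119, -0.005]
contact_force: [-1.1, -7.4, 6.1]
finger_gap: 0.0134
```

Emit:
jog_arm(steps=[[[0,15,0,-3,-1],[0,30,0,-7,-1],[0,40,0,-11,-1],[0,50,0,-15,-1],[0,60,0,-17.5,-1]]])

```text
t: 19.48
ee_pos: [0.587, -0.204, 0.0842]
orientation: [-0.118, 3.138, -0.004]
contact_force: [0.9, -5.7, 4.0]
finger_gap: 0.0133
```

```bash
cat > tray.py <<'E'
from go import *
def tray(c,im,d):
    P=cloud(c,d);z=P[...,2];hsv=cv2.cvtColor(im,cv2.COLOR_BGR2HSV)
    reg=np.zeros(z.shape,bool);reg[130:290,300:470]=1
    wood=(hsv[...,0]>12)&(hsv[...,0]<32)&(hsv[...,1]>60)
    for lo,hi in [(.03,.055),(.07,.1)]:
        k=(reg&wood&(z>lo)&(z<hi)).astype(np.uint8)
        n,l,st,ce=cv2.connectedComponentsWithStats(k,connectivity=8);i=1+np.argmax(st[1:,4])
        p=P[l==i];print(lo,len(p),cv2.minAreaRect((p[:,:2]*1000).astype(np.float32)),np.median(p[:,2]).round(4))
E
python3 - <<'E'
from tray import *
go(*sc(0,-213),.084,94.1)
c,im,d=top('t8');tray(c,im,d)
E
```

```text
t 19.48 p [ 0.587  -0.204   0.0842] jaw 94.3 tilt -1.0 F [ 0.9 -5.7  4. ] gap 13.3
shift [-13.5  43.3   0.1] turn 0.2
0.03 777 ((578.7662963867188, -115.38284301757812), (191.4759063720703, 190.30783081054688), 4.126239776611328) 0.0416
0.07 83 ((552.56787109375, -204.2976837158203), (44.28313446044922, 13.205318450927734), 2.904283046722412) 0.0843
```

View pics/t8.png

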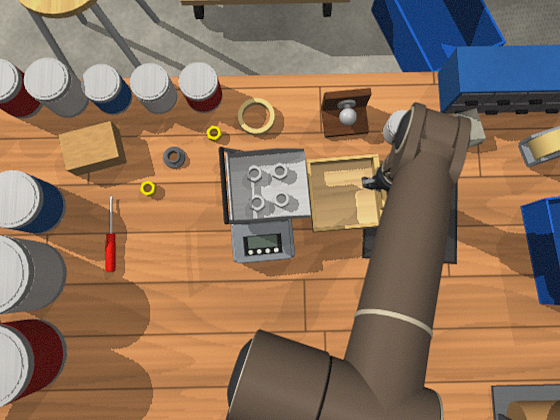

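Emit:
jog_arm(steps=[[[-5,12,0,0,-1],[-10,24,0,0,-1],[-12,34,0,0,-1],[-12,41,0,0,-1],[-12,42,0,0,-1]]])

```text
t: 19.95
ee_pos: [0.5957, -0.161, 0.0841]
orientation: [-0.113, 3.138, -0.003]
contact_force: [1.6, -5.7, 5.4]
finger_gap: 0.0132
```

```bash
python3 - <<'E'
from tray import *
go(*sc(0,-213),.084,94.1)
c,im,d=top('t9');tray(c,im,d);print(sc(0,-125))
E
```

```text
t 19.95 p [ 0.5957 -0.161   0.0841] jaw 94.1 tilt -1.0 F [ 1.6 -5.7  5.4] gap 13.2
shift [-1.7  1.1  0.1] turn 0.0
0.03 272 ((662.1585083007812, -87.7621841430664), (44.63331604003906, 149.20814514160156), 2.821730613708496) 0.0417
0.07 24 ((572.2578735351562, -156.6758575439453), (5.495497226715088, 24.210479736328125), 87.17952728271484) 0.084
[ 0.59093718 -0.0719801 ]
```

Emit:
jog_arm(steps=[[[0,0,0,0,0.5],[0,0,0,0,0.5],[0,0,0,0,0.5],[0,0,-30,0,0.5],[0,0,-70,0,0.5]]])

```text
t: 20.42
ee_pos: [0.5921, -0.16, 0.1495]
orientation: [0.113, -3.13, -0.005]
contact_force: [0.8, -1.3, -0.2]
finger_gap: 0.0637
```

Emit:
jog_arm(steps=[[[0,0,-41,0,0.2],[0,0,-82,0,0.2],[0,20,-115,0,0],[0,55,-125,0,0],[0,95,-125,0,0]]])

```text
t: 20.83
ee_pos: [0.5891, -0.0665, 0.282]
orientation: [-0.108, 3.134, -0.001]
contact_force: [1.1, 0.4, -0.6]
finger_gap: 0.0426
```

```bash
python3 - <<'E'
from tray import *
go(.571,.1815,.27,94.1)
c,im,d=top('t10');tray(c,im,d)
E
```

```text
t 20.83 p [ 0.5891 -0.0665  0.282 ] jaw 94.0 tilt -1.0 F [ 1.1  0.4 -0.6] gap 42.6
shift [  1.  248.7  11.8] turn -0.1
0.03 71 ((492.2559814453125, -19.594873428344727), (8.426339149475098, 49.76191329956055), 3.7258524894714355) 0.0413Traceback (most recent call last):
  File "<stdin>", line 3, in <module>
  File "tray.py", line 8, in tray
    n,l,st,ce=cv2.connectedComponentsWithStats(k,connectivity=8);i=1+np.argmax(st[1:,4])
                                                                     ~~~~~~~~~^^^^^^^^^^
    return _wrapfunc(a, 'argmax', axis=axis, out=out, **kwds)
    return bound(*args, **kwds)
ValueError: attempt to get argmax of an empty sequence
```

View pics/t10.png

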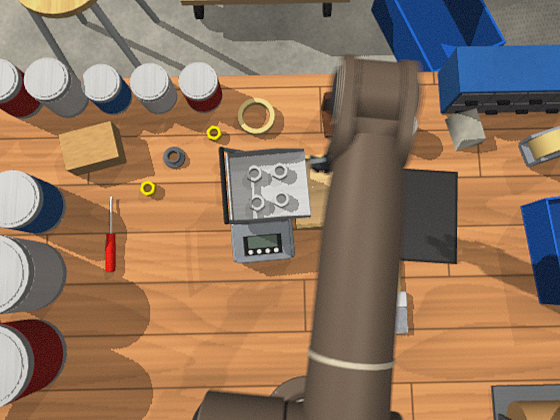

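Emit:
jog_arm(steps=[[[0,40,0,0,0],[0,80,0,0,0],[0,120,0,0,0],[0,160,0,0,0],[0,200,0,0,0]]])

```text
t: 21.3
ee_pos: [0.5727, 0.1351, 0.2778]
orientation: [0.113, -3.138, -0.0]
contact_force: [1.1, -0.5, -0.3]
finger_gap: 0.0427
```

Emit:
jog_arm(steps=[[[1,25,0,0,0],[1,43,0,0,0],[1,48,0,0,0],[1,48,0,0,0],[1,48,0,0,0]]])

```text
t: 21.72
ee_pos: [0.5689, 0.1808, 0.2779]
orientation: [0.114, -3.138, 0.001]
contact_force: [0.3, -0.7, -0.1]
finger_gap: 0.0427
```

```bash
python3 - <<'E'
from tray import *
go(.571,.1815,.213,94.1)
c,im,d=top('t11');tray(c,im,d)
im,d=grab_frame('wrist');cv2.imwrite('pics/w11.png',im[:,:,::-1])
E
```

```text
t 21.72 p [0.5689 0.1808 0.2779] jaw 94.2 tilt -1.0 F [ 0.3 -0.7 -0.1] gap 42.7
shift [-2.2  0.5 64.9] turn 0.1
0.03 664 ((587.9984130859375, -78.06085205078125), (191.64309692382812, 180.4505157470703), 4.04864501953125) 0.0418
0.07 267 ((592.8291625976562, -160.11257934570312), (109.37553405761719, 14.896866798400879), 3.6844308376312256) 0.0845
```

View pics/t11.png

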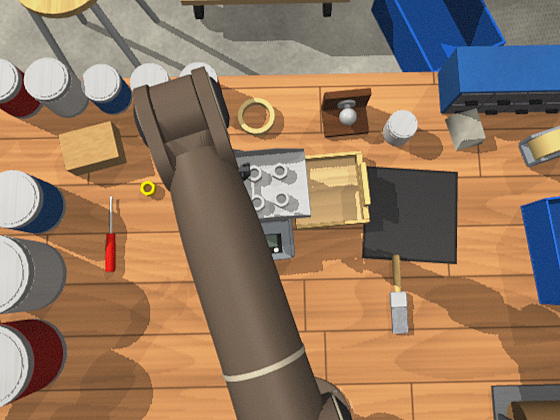

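View pics/w11.png

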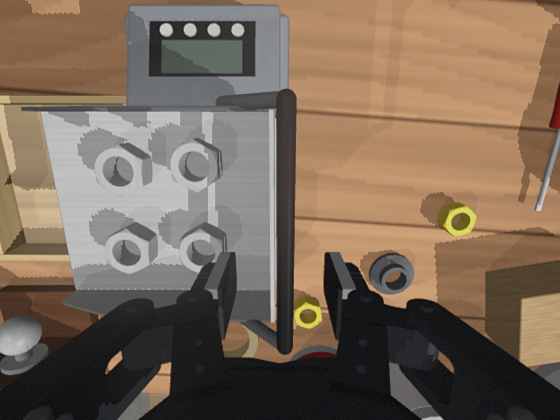

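Emit:
jog_arm(steps=[[[-2,0,25,0,0],[-2,0,45,0,0],[-2,0,60,0,0],[-2,0,65,0,0],[-2,0,65,0,0]]])

```text
t: 22.23
ee_pos: [0.5705, 0.1801, 0.2121]
orientation: [0.112, -3.137, 0.001]
contact_force: [0.4, -0.4, 0.1]
finger_gap: 0.0431
```

Emit:
jog_arm(steps=[[[0,0,0,0,-1],[0,0,0,0,-1],[0,0,0,0,-1],[0,0,0,0,-1],[0,0,0,0,-1]]], newtons=50)

```text
t: 22.65
ee_pos: [0.5715, 0.1836, 0.2154]
orientation: [-0.116, 3.137, 0.008]
contact_force: [-0.8, 7.5, 2.2]
finger_gap: 0.0098
```

```bash
python3 - <<'E'
from tray import *
go(.571,.1815,.213,94.1)
im,d=grab_frame('wrist');cv2.imwrite('pics/w12.png',im[:,:,::-1])
E
```

```text
t 22.65 p [0.5715 0.1836 0.2154] jaw 94.2 tilt -1.0 F [-0.8  7.5  2.2] gap 9.8
shift [ 0.6 -2.1  2.4] turn 0.1
```

View pics/w12.png

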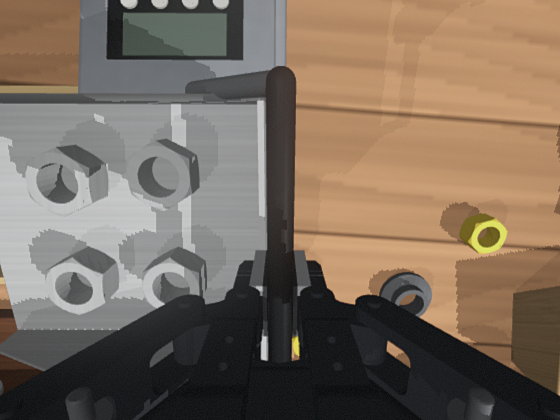

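Emit:
jog_arm(steps=[[[0,-4.7,-6.4,0,-1],[0,-9.6,-12.5,0,-1],[0,-14.9,-18.4,0,-1],[0,-20.5,-24,0,-1],[0,-26.3,-29.4,0,-1]]])

```text
t: 23.12
ee_pos: [0.5733, 0.1578, 0.2453]
orientation: [-0.117, 3.137, 0.011]
contact_force: [-1.8, 7.7, 4.7]
finger_gap: 0.0101
```

```bash
cat > pan.py <<'E'
from go import *
s=state();p=s['ee_pos'];r=(p[:2]-PIV)@ey*1000
zz=p[2]*1000-110-15.4
print('t',s['t'].round(2),'p',p.round(4),'theta',np.radians(np.degrees(np.arctan2(zz,r))-34.7).round(3),'rad',np.hypot(r,zz).round(1),'F',s['contact_force'].round(1),'M',s['moment'].round(2),'gap',round(s['finger_gap']*1000,1))
E
python3 pan.py
```

```text
Traceback (most recent call last):
  File "pan.py", line 4, in <module>
    print('t',s['t'].round(2),'p',p.round(4),'theta',np.radians(np.degrees(np.arctan2(zz,r))-34.7).round(3),'rad',np.hypot(r,zz).round(1),'F',s['contact_force'].round(1),'M',s['moment'].round(2),'gap',round(s['finger_gap']*1000,1))
              ^^^^^^^^^^^^
AttributeError: 'float' object has no attribute 'round'
```

```bash
sed -i "s/s\['t'\].round(2)/s['t']/" pan.py; python3 pan.py; python3 - <<'E'
from go import *
im,d=grab_frame('wrist');cv2.imwrite('pics/w13.png',im[:,:,::-1])
im,d=grab_frame('scene');cv2.imwrite('pics/s13.png',cv2.resize(im[130:330,90:430,::-1],None,fx=2.3,fy=2.3))
E
```

```text
t 23.1167 p [0.5733 0.1578 0.2453] theta 0.244 rad 159.7 F [-1.8  7.7  4.7] M [ 1.9   0.25 -0.07] gap 10.1
```

View pics/s13.png

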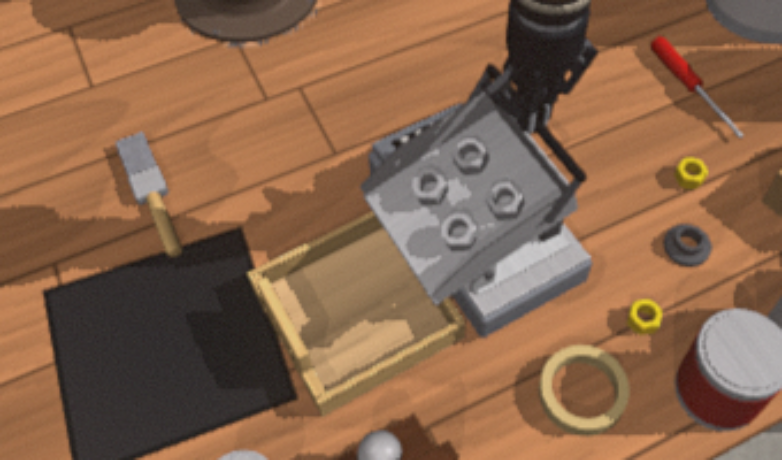

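Pan has started tipping, nuts still seated, tray in place below the lip. Continue the arc.

Emit:
jog_arm(steps=[[[0,-6.1,-5.0,0,-1],[0,-12.5,-9.7,0,-1],[0,-19,-14.1,0,-1],[0,-25.8,-18.2,0,-1],[0,-32.8,-21.9,0,-1]]])

```text
t: 23.63
ee_pos: [0.5756, 0.1254, 0.2686]
orientation: [-0.117, 3.135, 0.012]
contact_force: [-4.1, 9.2, 10.4]
finger_gap: 0.0096
```

```bash
python3 pan.py
```

```text
t 23.6333 p [0.5756 0.1254 0.2686] theta 0.494 rad 160.8 F [-4.1  9.2 10.4] M [ 2.11  0.87 -0.01] gap 9.6
```

Emit:
jog_arm(steps=[[[0,-7.1,-4.4,0,-1],[0,-14.4,-8.0,0,-1],[0,-21.9,-11.0,0,-1],[0,-29.5,-13.3,0,-1],[0,-37.1,-15.2,0,-1]]])

```text
t: 24.05
ee_pos: [0.5783, 0.0869, 0.2836]
orientation: [-0.116, 3.135, 0.007]
contact_force: [-2.7, 4.7, 8.7]
finger_gap: 0.01
```

```bash
python3 pan.py;  python3 - <<'E'
from go import *
im,d=grab_frame('scene');cv2.imwrite('pics/s14.png',cv2.resize(im[130:330,90:430,::-1],None,fx=2.3,fy=2.3))
E
```

```text
t 24.05 p [0.5783 0.0869 0.2836] theta 0.751 rad 161.9 F [-2.7  4.7  8.7] M [1.41 0.58 0.05] gap 10.0
```

View pics/s14.png

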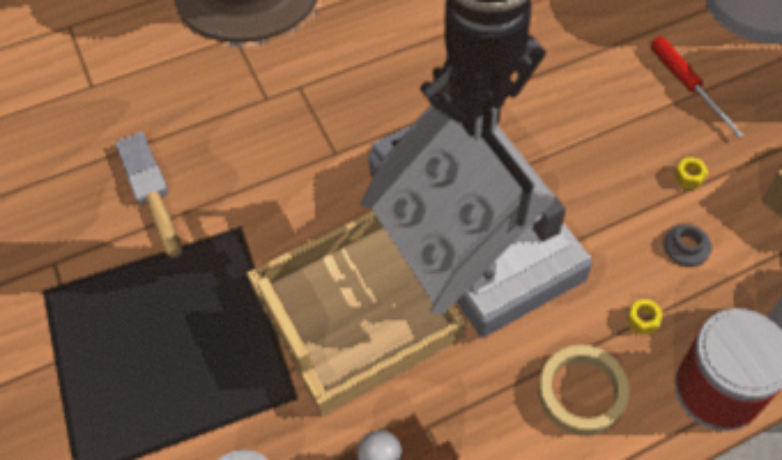

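Emit:
jog_arm(steps=[[[0,-7.8,-2,0,-1],[0,-15.6,-3.3,0,-1],[0,-23.5,-4.3,0,-1],[0,-31.3,-4.6,0,-1],[0,-39.3,-4.5,0,-1]]])

```text
t: 24.52
ee_pos: [0.5812, 0.0462, 0.2867]
orientation: [-0.115, 3.136, 0.002]
contact_force: [-1.5, 1.6, 5.9]
finger_gap: 0.0098
```

```bash
python3 pan.py
```

```text
t 24.5167 p [0.5812 0.0462 0.2867] theta 1.005 rad 161.5 F [-1.5  1.6  5.9] M [0.67 0.44 0.01] gap 9.8
```

Emit:
jog_arm(steps=[[[0,-8,0.6,0,-1],[0,-13,1,0,-1],[0,-15,1.2,0,-1]]])

```text
t: 24.77
ee_pos: [0.5822, 0.033, 0.2851]
orientation: [-0.115, 3.137, 0.01]
contact_force: [-2.3, 13.4, 9.4]
finger_gap: 0.0099
```

```bash
python3 pan.py;  python3 - <<'E'
from go import *
im,d=grab_frame('scene');cv2.imwrite('pics/s15.png',cv2.resize(im[130:330,90:430,::-1],None,fx=2.3,fy=2.3))
E
```

```text
t 24.7667 p [0.5822 0.033  0.2851] theta 1.088 rad 160.9 F [-2.3 13.4  9.4] M [ 3.32  0.55 -0.07] gap 9.9
```

View pics/s15.png

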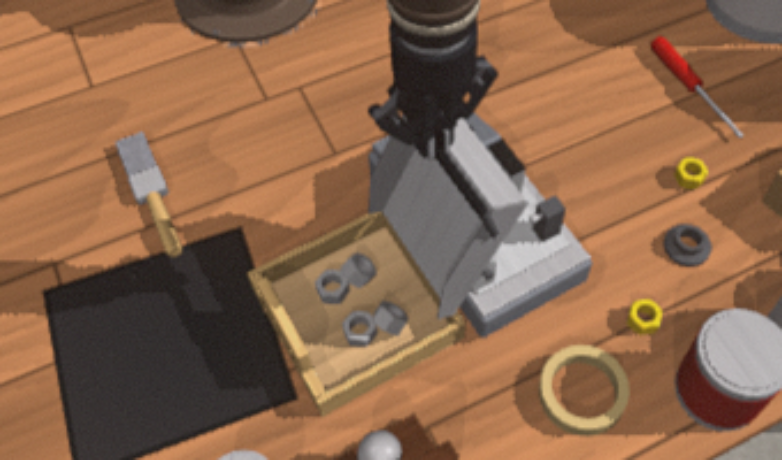

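Emit:
jog_arm(steps=[[[0,2,0,0,-1],[0,2,0,0,-1],[0,2,0,0,-1],[0,2,0,0,-1],[0,2,0,0,-1]]])

```text
t: 25.23
ee_pos: [0.5822, 0.0333, 0.2851]
orientation: [-0.114, 3.137, 0.001]
contact_force: [-0.6, 0.9, 7.1]
finger_gap: 0.0097
```

```bash
python3 pan.py;  python3 - <<'E'
from go import *
im,d=grab_frame('scene');cv2.imwrite('pics/s16.png',cv2.resize(im[200:320,180:320,::-1],None,fx=5,fy=5,interpolation=cv2.INTER_CUBIC))
c,im,d=top('t16');cv2.imwrite('pics/t16c.png',cv2.resize(im[130:250,210:400],None,fx=4,fy=4,interpolation=cv2.INTER_CUBIC))
E
```

```text
t 25.2333 p [0.5822 0.0333 0.2851] theta 1.086 rad 160.8 F [-0.6  0.9  7.1] M [ 0.56  0.27 -0.05] gap 9.7
```

View pics/s16.png

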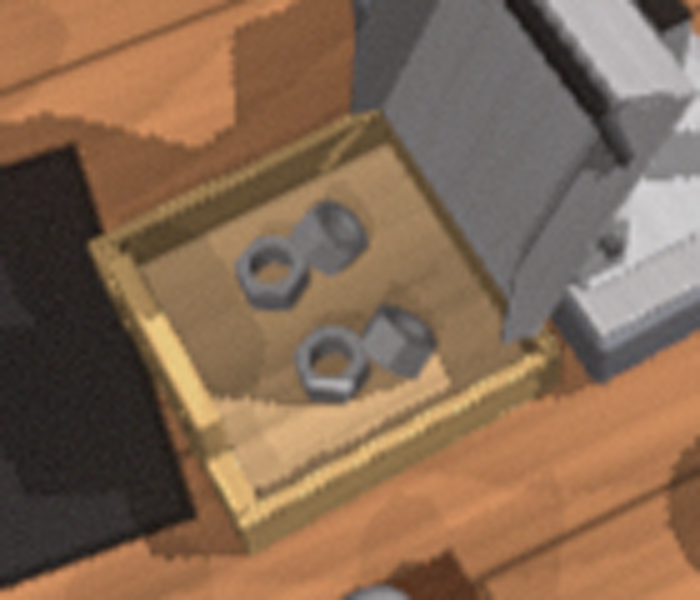

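View pics/t16c.png

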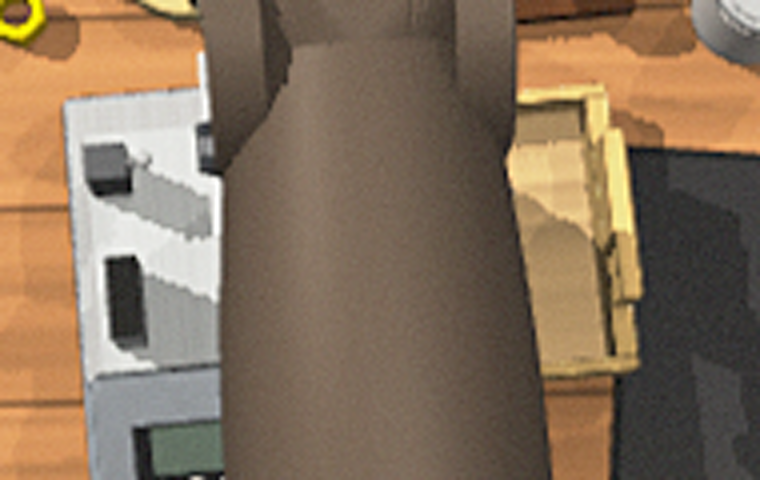

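Emit:
jog_arm(steps=[[[0,6,-0.6,0,-1],[0,11,-1,0,-1],[0,15,-1.2,0,-1],[0,20,-1.3,0,-1],[0,25,-1.2,0,-1]]], newtons=60)

```text
t: 25.75
ee_pos: [0.5806, 0.0568, 0.2865]
orientation: [-0.113, 3.136, -0.006]
contact_force: [-1.1, -4.2, 8.6]
finger_gap: 0.0095
```

```bash
python3 pan.py
```

```text
t 25.75 p [0.5806 0.0568 0.2865] theta 0.939 rad 161.2 F [-1.1 -4.2  8.6] M [-1.3   0.25 -0.09] gap 9.5
```

Emit:
jog_arm(steps=[[[0,4,0.2,0,-1],[0,8,0.7,0,-1],[0,12,1.2,0,-1],[0,15.5,1.8,0,-1],[0,19.5,2.5,0,-1]]])

```text
t: 26.17
ee_pos: [0.5791, 0.0767, 0.284]
orientation: [-0.113, 3.136, -0.004]
contact_force: [-0.6, 0.9, 9.3]
finger_gap: 0.0094
```

Emit:
jog_arm(steps=[[[0,4,0.9,0,-1],[0,8,2,0,-1],[0,11.5,3,0,-1],[0,15.5,3.9,0,-1],[0,19,5,0,-1]]])

```text
t: 26.58
ee_pos: [0.5779, 0.0967, 0.279]
orientation: [-0.114, 3.135, 0.0]
contact_force: [-1.1, 1.3, 9.7]
finger_gap: 0.0093
```

```bash
python3 pan.py
```

```text
t 26.5833 p [0.5779 0.0967 0.279 ] theta 0.685 rad 159.8 F [-1.1  1.3  9.7] M [-0.02  0.12  0.13] gap 9.3
```

Emit:
jog_arm(steps=[[[0,4,0.5,0,-1],[0,7.7,1.5,0,-1],[0,11.5,3,0,-1],[0,15,4.8,0,-1],[0,18.8,6.5,0,-1]]])

```text
t: 27.0
ee_pos: [0.5763, 0.1155, 0.2718]
orientation: [-0.114, 3.137, 0.001]
contact_force: [-1.7, 1.2, 7.9]
finger_gap: 0.0092
```

```bash
python3 pan.py
```

```text
t 27.0 p [0.5763 0.1155 0.2718] theta 0.558 rad 159.4 F [-1.7  1.2  7.9] M [-0.14  0.22 -0.19] gap 9.2
```

Emit:
jog_arm(steps=[[[0,3.6,2.2,0,-1],[0,7.1,4.4,0,-1],[0,10.6,6.2,0,-1],[0,14.1,8.1,0,-1],[0,17.5,10.1,0,-1]]])

```text
t: 27.42
ee_pos: [0.5754, 0.1335, 0.2622]
orientation: [-0.116, 3.136, 0.002]
contact_force: [-1.3, 2.9, 9.8]
finger_gap: 0.0092
```

```bash
python3 pan.py
```

```text
t 27.4167 p [0.5754 0.1335 0.2622] theta 0.43 rad 159.0 F [-1.3  2.9  9.8] M [ 0.02 -0.06  0.19] gap 9.2
```

Emit:
jog_arm(steps=[[[0,3.4,2.1,0,-1],[0,6.7,4.3,0,-1],[0,9.9,6.5,0,-1],[0,13.1,8.8,0,-1],[0,16.3,11.2,0,-1]]])

```text
t: 27.83
ee_pos: [0.5743, 0.1497, 0.2505]
orientation: [-0.115, 3.136, 0.001]
contact_force: [0.2, 2.5, 3.5]
finger_gap: 0.0093
```

```bash
python3 pan.py;python3 - <<'E'
from go import *
im,d=grab_frame('scene');cv2.imwrite('pics/s17.png',cv2.resize(im[130:330,90:430,::-1],None,fx=2.3,fy=2.3))
E
```

```text
t 27.8333 p [0.5743 0.1497 0.2505] theta 0.304 rad 158.5 F [0.2 2.5 3.5] M [0.46 0.09 0.33] gap 9.3
```

View pics/s17.png

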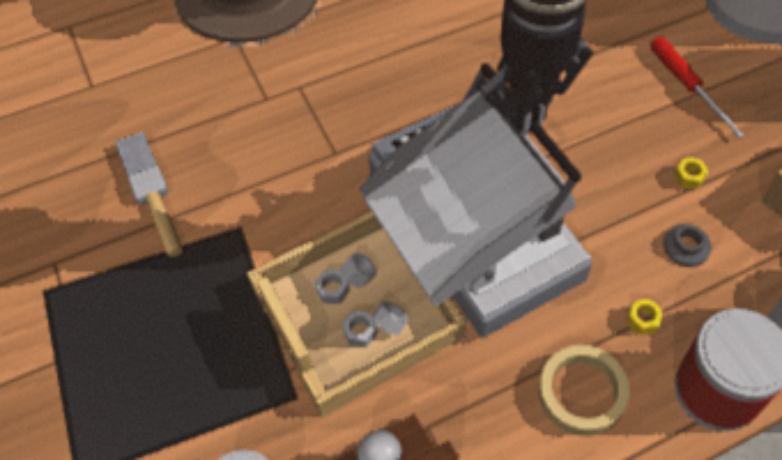

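Emit:
jog_arm(steps=[[[0,3.1,2.5,0,-1],[0,6.1,5.3,0,-1],[0,9,8.2,0,-1],[0,11.9,10.9,0,-1],[0,14.7,13.9,0,-1]]])

```text
t: 28.3
ee_pos: [0.5726, 0.1651, 0.2363]
orientation: [-0.114, 3.138, 0.005]
contact_force: [-2.1, 5.4, 9.6]
finger_gap: 0.0093
```

```bash
python3 pan.py
```

```text
t 28.3 p [0.5726 0.1651 0.2363] theta 0.171 rad 158.2 F [-2.1  5.4  9.6] M [ 0.74  0.39 -0.36] gap 9.3
```

Emit:
jog_arm(steps=[[[0,2.8,3.2,0,-1],[0,5.4,6.2,0,-1],[0,8.1,9.2,0,-1],[0,10.6,12.3,0,-1],[0,13,15.3,0,-1]]])

```text
t: 28.72
ee_pos: [0.5724, 0.1781, 0.2213]
orientation: [-0.117, 3.136, 0.004]
contact_force: [1.1, 5.5, 7.1]
finger_gap: 0.0096
```

```bash
python3 pan.py
```

```text
t 28.7167 p [0.5724 0.1781 0.2213] theta 0.046 rad 158.1 F [1.1 5.5 7.1] M [ 0.65 -0.32  0.33] gap 9.6
```

Emit:
jog_arm(steps=[[[0,1.5,2,0,-1],[0,3,4.5,0,-1],[0,4.5,7,0,-1],[0,5,9,0,-1],[0,5,9,0,-1]]])

```text
t: 29.13
ee_pos: [0.5712, 0.1838, 0.2128]
orientation: [-0.115, 3.137, 0.008]
contact_force: [-2.6, 8.3, 10.2]
finger_gap: 0.0091
```

```bash
python3 pan.py
```

```text
t 29.1333 p [0.5712 0.1838 0.2128] theta -0.019 rad 157.9 F [-2.6  8.3 10.2] M [ 1.42  0.58 -0.46] gap 9.1
```

Emit:
jog_arm(steps=[[[0,0,2,0,-1],[0,0,4,0,-1],[0,0,4,0,-1],[0,0,4,0,-1]]])

```text
t: 29.47
ee_pos: [0.5712, 0.1839, 0.2126]
orientation: [-0.115, 3.134, 0.01]
contact_force: [-9.9, 6.6, 28.1]
finger_gap: 0.0093
```

```bash
python3 pan.py;python3 - <<'E'
from go import *
im,d=grab_frame('scene');cv2.imwrite('pics/s18.png',cv2.resize(im[130:330,90:430,::-1],None,fx=2.3,fy=2.3))
E
```

```text
t 29.4667 p [0.5712 0.1839 0.2126] theta -0.021 rad 157.9 F [-9.9  6.6 28.1] M [ 1.07  1.98 -0.4 ] gap 9.3
```

View pics/s18.png

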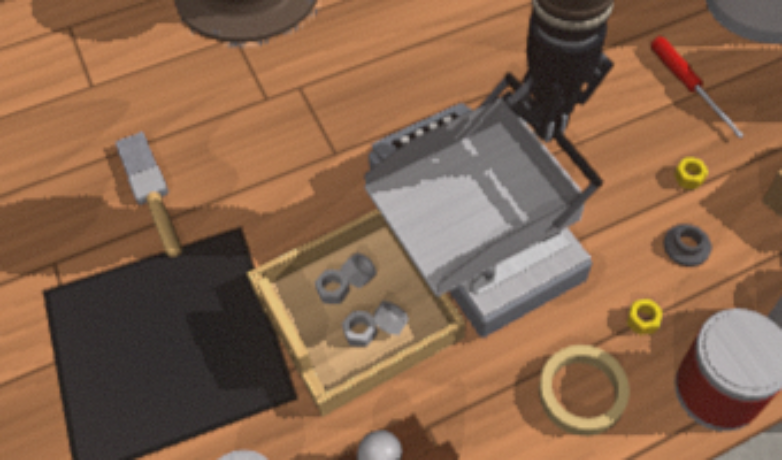

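Emit:
jog_arm(steps=[[[0,-2,-4,0,-1],[0,-2,-5,0,0],[0,-2,-5,0,0],[0,-2,-5,0,0],[0,-2,-5,0,0]]])

```text
t: 29.93
ee_pos: [0.5708, 0.1793, 0.2109]
orientation: [0.114, -3.138, 0.002]
contact_force: [0.1, 0.3, -0.3]
finger_gap: 0.0428
```

Emit:
jog_arm(steps=[[[0,0,-10,0,0],[0,0,-35,0,0],[0,0,-65,0,0],[0,0,-65,0,0],[0,0,-65,0,0]]])

```text
t: 30.35
ee_pos: [0.572, 0.1798, 0.2792]
orientation: [-0.114, 3.136, 0.001]
contact_force: [-1.3, -0.5, -0.3]
finger_gap: 0.0427
```

```bash
python3 - <<'E'
from tray import *
from meas import measure
c,im,d=top('t19');tray(c,im,d)
print(measure(c,im,d)['mat_rect'])
P=cloud(c,d);z=P[...,2]
reg=np.zeros(z.shape,bool);reg[140:270,240:325]=1
k=(reg&(z>.122)&(z<.140)).astype(np.uint8)
n,l,st,ce=cv2.connectedComponentsWithStats(k);i=1+np.argmax(st[1:,4]);p=P[l==i]
q=(p[:,:2]-PIV)@ey*1000
A=np.c_[q,np.ones(len(q))];print('pan floor slope',np.linalg.lstsq(A,p[:,2]*1000,rcond=None)[0],len(p))
d0=np.load('pics/top0d.npy');P0=cloud(c,d0);p=P0[l==i];q=(p[:,:2]-PIV)@ey*1000;A=np.c_[q,np.ones(len(q))];print('start slope',np.linalg.lstsq(A,p[:,2]*1000,rcond=None)[0])
go(.593,-.161,.29,94.1)
E
```

```text
0.03 663 ((588.2554321289062, -78.20618438720703), (192.53823852539062, 179.5178985595703), 3.797443389892578) 0.0415
0.07 274 ((592.7915649414062, -160.17669677734375), (108.63716125488281, 15.53095531463623), 3.656439781188965) 0.0841
((525.7784423828125, -228.33177185058594), (118.16753387451172, 246.95606994628906), 85.06255340576172, 1455)
pan floor slope [3.90650575e-04 1.30082579e+02] 3660
start slope [3.13190850e-02 1.33882322e+02]
t 30.4 p [0.5715 0.1797 0.2776] jaw 94.2 tilt -1.0 F [-0.5  0.4 -0.8] gap 43.1
shift [   3.2 -341.3  -12.4] turn 0.1
```

View pics/t19.png

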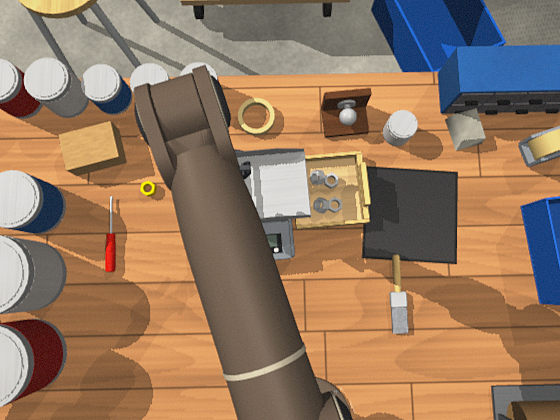

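```bash
python3 - <<'E'
from go import *
c=calibration('top');im=cv2.imread('pics/t19.png')
hsv=cv2.cvtColor(im,cv2.COLOR_BGR2HSV)
k=((hsv[...,2]<80)&(hsv[...,1]<90)).astype(np.uint8);k[:,:350]=0;k[:150]=0;k[280:]=0;k[:,475:]=0
n,l,st,ce=cv2.connectedComponentsWithStats(cv2.morphologyEx(k,cv2.MORPH_OPEN,np.ones((3,3),np.uint8)));i=1+np.argmax(st[1:,4])
v,u=np.nonzero(l==i);p=onplane(c,np.c_[u,v],0);print(len(p),cv2.minAreaRect((p[:,:2]*1000).astype(np.float32)))
E
```

```text
8127 ((520.4785766601562, -292.2633361816406), (247.5176544189453, 247.08013916015625), 85.16535186767578)
```

Emit:
jog_arm(steps=[[[0,-40,-5,0,0],[0,-80,-10,0,0],[0,-120,-12,0,0],[1,-160,-12,0,0],[1,-200,-12,0,0]]])

```text
t: 30.82
ee_pos: [0.584, -0.0215, 0.2879]
orientation: [0.115, -3.138, -0.0]
contact_force: [0.8, -0.5, 0.1]
finger_gap: 0.0427
```

Emit:
jog_arm(steps=[[[1,-40,0,0,0.3],[2,-80,0,0,0.6],[2,-120,0,0,1],[2,-140,0,0,1],[2,-140,10,0,1]]])

```text
t: 31.23
ee_pos: [0.5927, -0.1642, 0.2785]
orientation: [0.106, -3.139, 0.002]
contact_force: [0.3, 0.4, -0.2]
finger_gap: 0.0853
```

```bash
python3 - <<'E'
from go import *
go(.593,-.161,.082,93.8)
im,d=grab_frame('wrist');cv2.imwrite('pics/w20.png',im[:,:,::-1])
E
```

```text
t 31.23 p [ 0.5927 -0.1642  0.2785] jaw 93.9 tilt -1.0 F [ 0.3  0.4 -0.2] gap 85.3
shift [ -0.5   3.4 196.5] turn 0.1
```

View pics/w20.png

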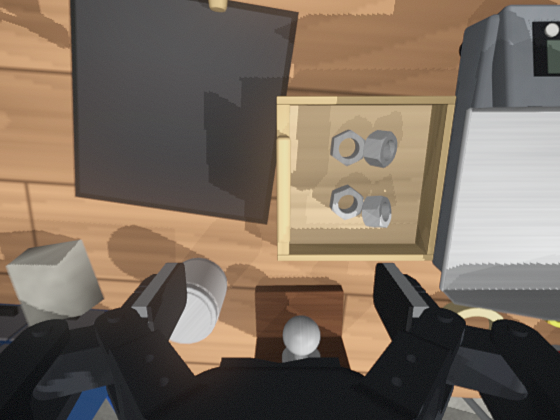

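```bash
python3 - <<'E'
from go import *
c=calibration('top');print(onplane(c,[[397,253],[397,256]],.01))
a=np.radians(-4.85);E=np.array([np.cos(a),np.sin(a)]);N=np.array([-E[1],E[0]])
ce=np.array([.5205,-.2923]);lr=ce-.095*E-.095*N;ll=ce-.095*E+.095*N;print('lower right/left corners',lr,ll,'grip',ce-.088*N)
im=cv2.imread('pics/t19.png');cv2.imwrite('pics/br.png',cv2.resize(im[235:285,360:460],None,fx=7,fy=7))
E
```

```text
[[ 0.41684243 -0.24888542  0.01      ]
 [ 0.40900627 -0.24845572  0.01      ]]
lower right/left corners [ 0.41780815 -0.37892784] [ 0.43387216 -0.18960815] grip [ 0.51305983 -0.37998491]
```

View pics/br.png

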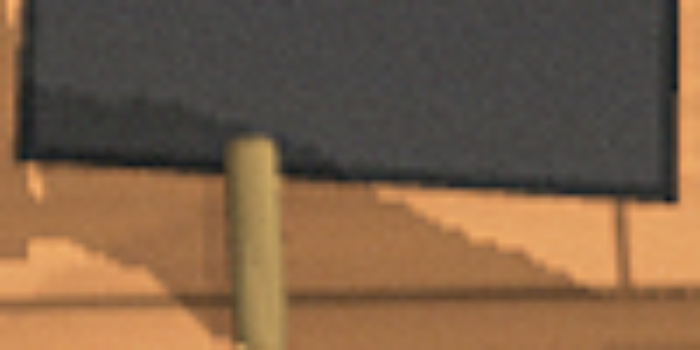

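Emit:
jog_arm(steps=[[[0,3,40,0,1],[0,3,80,0,1],[0,3,120,0,1],[0,3,155,0,1],[0,3,180,0,1]]])

```text
t: 31.7
ee_pos: [0.5901, -0.1554, 0.0943]
orientation: [0.115, -3.134, -0.003]
contact_force: [1.0, -0.1, -0.0]
finger_gap: 0.086
```

```bash
python3 - <<'E'
from go import *
go(.593,-.161,.082,93.8)
E
```

```text
t 31.7 p [ 0.5901 -0.1554  0.0943] jaw 94.2 tilt -1.0 F [ 1.  -0.1 -0. ] gap 86.0
shift [-2.5 -5.8 12.2] turn 0.4
```

Emit:
jog_arm(steps=[[[-2,-5,6,0,1],[-2,-5,11,0,1],[-2,-5,11,0,1],[-2,-5,11,0,-1],[-2,-5,11,0,-1]]], newtons=50)

```text
t: 32.12
ee_pos: [0.5962, -0.1617, 0.09]
orientation: [-0.114, 3.136, -0.001]
contact_force: [-0.0, 0.0, 0.7]
finger_gap: 0.0638
```

Emit:
jog_arm(steps=[[[0,0,0,0,-1],[0,0,0,0,-1],[0,0,0,0,-1],[0,0,0,0,-1],[0,0,0,0,-1]]])

```text
t: 32.53
ee_pos: [0.5953, -0.1612, 0.0886]
orientation: [-0.114, 3.138, 0.001]
contact_force: [-0.6, 1.8, 4.1]
finger_gap: 0.0129
```

```bash
python3 - <<'E'
from tray import *
c,im,d=top('t21')
go(.516,-.380,.082,85.15)
E
```

```text
t 32.58 p [ 0.5953 -0.1611  0.0886] jaw 94.2 tilt -1.0 F [-1.2  1.7  5.4] gap 13.3
shift [  95.  -212.5    6.5] turn 9.0
```

Emit:
jog_arm(steps=[[[4,-10,0,0,-1],[9,-22,0,0,-1],[15,-36,0,0,-1],[22,-52,0,1,-1],[30,-70,0,3,-1]]])

```text
t: 33.0
ee_pos: [0.5712, -0.2319, 0.0887]
orientation: [-0.034, 3.138, 0.006]
contact_force: [3.7, 7.9, 4.1]
finger_gap: 0.0128
```

```bash
python3 - <<'E'
from tray import *
go(.518,-.380,.0886,85.15)
E
```

```text
t 33.0 p [ 0.5712 -0.2319  0.0887] jaw 91.3 tilt -1.0 F [3.7 7.9 4.1] gap 12.8
shift [  56.4 -146.9   -0.6] turn 6.1
```

Emit:
jog_arm(steps=[[[7,-18,0,1.5,-1],[14,-36,0,3,-1],[21,-54,0,4.5,-1],[28,-72,0,6,-1],[35,-90,0,6.1,-1]]])

```text
t: 33.42
ee_pos: [0.5379, -0.3232, 0.0887]
orientation: [0.134, 3.136, 0.006]
contact_force: [4.1, 8.9, 5.5]
finger_gap: 0.013
```

```bash
python3 - <<'E'
from tray import *
go(.518,-.380,.0886,85.15)
c,im,d=top('t22');tray(c,im,d)
E
```

```text
t 33.42 p [ 0.5379 -0.3232  0.0887] jaw 85.1 tilt -1.0 F [4.1 8.9 5.5] gap 13.0
shift [ 15.  -58.3  -0.2] turn -0.1
0.03 1004 ((544.2442626953125, -234.35739135742188), (190.67535400390625, 191.39756774902344), 84.86296081542969) 0.0418
0.07 128 ((504.08062744140625, -318.5021057128906), (14.31061840057373, 45.731990814208984), 83.95337677001953) 0.0841
```

View pics/t22.png

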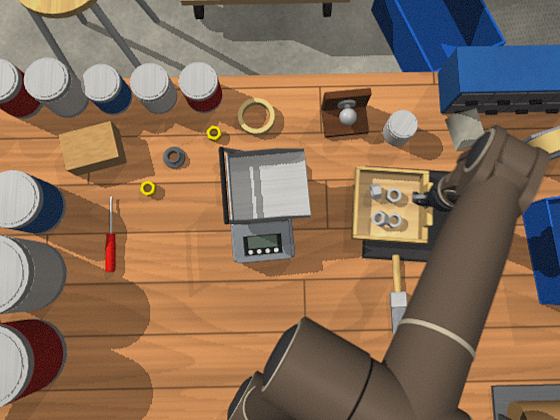

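Emit:
jog_arm(steps=[[[5,-17,0,0,-1],[10,-34,0,0,-1],[14,-48,0,-0.3,-1],[16,-56,0,-0.3,-1],[16,-59,0,-0.3,-1]]])

```text
t: 33.88
ee_pos: [0.5163, -0.3804, 0.0887]
orientation: [0.127, 3.137, 0.007]
contact_force: [1.6, 12.2, 8.8]
finger_gap: 0.0132
```

Emit:
jog_arm(steps=[[[0,0,0,0,-1],[0,0,0,0,-1]]])

```text
t: 34.05
ee_pos: [0.5163, -0.3802, 0.0886]
orientation: [0.126, 3.138, 0.004]
contact_force: [1.1, 6.6, 7.3]
finger_gap: 0.0131
```

```bash
python3 - <<'E'
from tray import *
go(.518,-.380,.0886,85.15)
c,im,d=top('t23');tray(c,im,d)
E
```

```text
t 34.05 p [ 0.5163 -0.3802  0.0886] jaw 85.4 tilt -1.0 F [1.1 6.6 7.3] gap 13.1
shift [-1.6  0.3  0. ] turn 0.3
0.03 1041 ((522.3081665039062, -290.98919677734375), (191.59739685058594, 191.7621307373047), 85.08757019042969) 0.0416
0.07 130 ((482.47735595703125, -376.1001892089844), (16.616836547851562, 46.24397277832031), 85.9706039428711) 0.0843
```

View pics/t23.png

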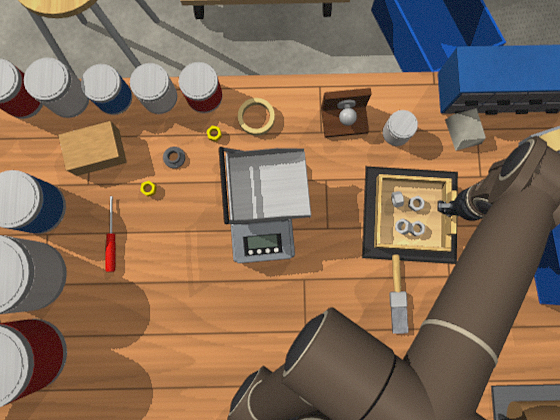

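Emit:
jog_arm(steps=[[[0,0,0,0,0.5],[0,0,0,0,0.5],[0,0,0,0,0.5],[0,0,-30,0,0.5],[0,0,-70,0,0.5]]])

```text
t: 34.52
ee_pos: [0.5139, -0.3803, 0.1541]
orientation: [-0.127, -3.132, -0.007]
contact_force: [1.2, -0.6, 0.4]
finger_gap: 0.0641
```

Emit:
jog_arm(steps=[[[0,0,-40,0,0.5],[0,0,-80,0,0.5],[30,0,-110,0,0.5],[70,0,-110,0,0.5],[110,0,-110,0,0.5]]])

```text
t: 34.93
ee_pos: [0.4064, -0.3733, 0.2698]
orientation: [0.125, 3.136, -0.005]
contact_force: [-1.0, -1.3, 0.1]
finger_gap: 0.0641
```

Emit:
jog_arm(steps=[[[40,0,0,0,0.5],[80,0,0,0,0.5],[80,0,0,0,0.5],[80,0,0,0,0.5],[80,0,0,0,0.5]]])

```text
t: 35.35
ee_pos: [0.3267, -0.3666, 0.2682]
orientation: [0.128, 3.138, -0.001]
contact_force: [0.4, -0.2, 0.3]
finger_gap: 0.0638
```

```bash
python3 - <<'E'
from tray import *
c,im,d=top('t24');tray(c,im,d);s=state();print(s['t'],s['ee_pos'],s['contact_force'])
im2,d2=grab_frame('scene');cv2.imwrite('pics/s24.png',cv2.resize(im2[130:380,60:430,::-1],None,fx=2.1,fy=2.1))
E
```

```text
0.03 1081 ((522.1561279296875, -291.56951904296875), (191.0424041748047, 191.3928680419922), 85.123291015625) 0.0416
0.07 325 ((514.6315307617188, -378.21783447265625), (16.314767837524414, 110.1692123413086), 85.79098510742188) 0.0837
35.4 [ 0.32726353 -0.36659319  0.26794304] [0.29128328 0.00082051 0.04107766]
```

View pics/s24.png

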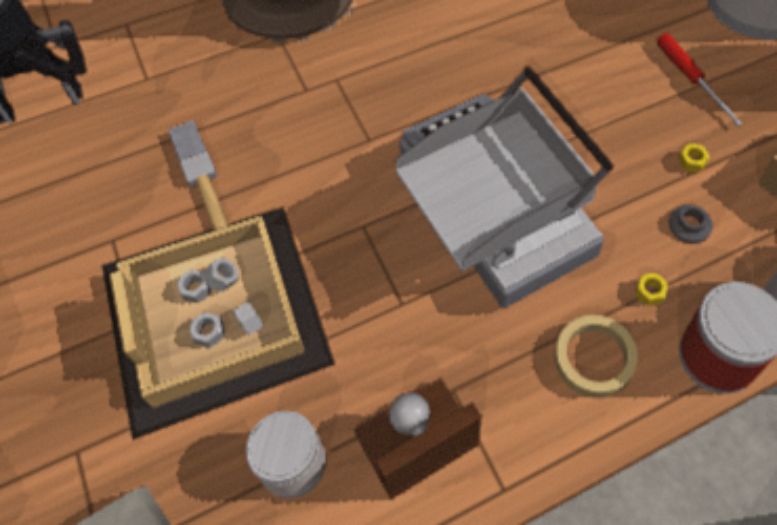

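View pics/t24.png

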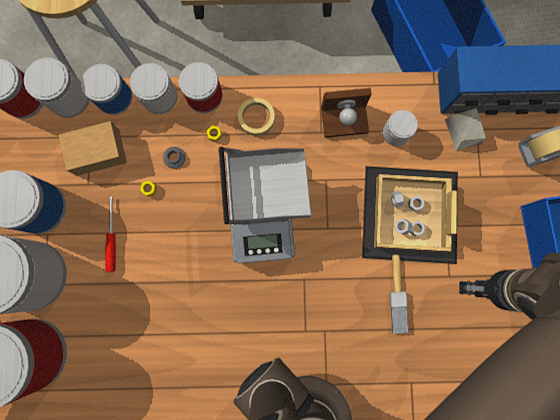

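```bash
python3 - <<'E'
from go import *
a=np.load('pics/top0d.npy');b=np.load('pics/t24d.npy')
e=(b-a)[155:215,235:305]*1000;print('pan depth change mm',np.median(e),np.percentile(e,[10,90]))
e=(b-a)[150:222,222:232]*1000;print('handle',np.median(e),np.percentile(e,[10,90]))
print(hand_in())
E
```

```text
pan depth change mm -0.038266182 [-4.29542065  4.49203253]
handle 0.09006262 [-4.08866405  4.10531759]
the job is handed in; nothing more can be done
None
```

The job is handed in. All four loose steel nuts are in the tray, and the tray sits on the rubber mat. `hand_in` reported no verdict.

**What I did:** I set the four nuts flat in the pan and slid the tray to the pour spot. I then tipped the pan by its handle onto the front stop, and all four nuts landed in the tray while it was tipped. I eased the pan back by its handle until it stood hard against its rest. At that point 28 N down on the handle produced no further movement. Then I slid the tray onto the mat without lifting it. The yellow nuts, flange, brush and other goods were left alone.

**Last checks:**
- **Tray:** it is about 2 mm from the mat's centre and turned about 0.05° from it, with all four nuts visible inside. Two of the nuts are standing on edge rather than lying flat.
- **Pan:** the floor measured level at 130 mm with the gripper off the handle. The pan's and handle's median depths in the top view changed by less than 0.1 mm from the first frame. I could not observe the catch's click directly.
- **Brush:** it is still in its place, about 15 mm clear of the tray.
- **Robot:** it was clear of everything at hand-in, at about 35 s of the 210 s allowed.

**Disagreements:** the handle and the pan floor gave pivot positions about 4–5 mm apart, so I used a value between them. My first pan-slope figure from the opening frame did not match the final one. I took that as a fault of the mask and relied on the direct depth comparison instead.

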